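# Click the marker pens out against the bench stop and secure them on the pen rest

### The arm

A 6-joint arm with a two-finger parallel gripper is mounted at the origin on a cart in front of the work surface, level with it; the furniture and walls round the work are solid. World frame = base frame: x ahead of the robot, y to its left, z up, the work surface at z = 0. Lengths are in m, angles in rad, forces in N, time in s.
With the tool pointing down it reaches from about 0.4 to 0.825 m from the base axis. Payload 7 kg.
Tool frame: the origin (TCP) lies between the finger pads; the fingertips stand 25 mm ahead of it and the grasp point (between the pads) lies 6 mm ahead of it; z points along the fingers, y is the direction in which the jaws open and shut (so a half turn about z gives the same grasp; the last joint's range is limited). The gripper opens to 88 mm and grips with 3 to 60 N. Pads are 19 mm wide; open, the fingers measure 130 mm over their backs; the gripper's body (78 mm by 193 mm) begins 47 mm behind the grasp point.
Start: joints at [-0.981, 0.359, 0.012, 0, -1.224, -0.288], TCP at [0.201, -0.644, 0.252] pointing down, gripper open.
Joint ranges: [-3.07, 3.07], [-1.43, 2.12], [-1.02, 1.25], [-3.03, 1.67], [-3.05, -0], [-3.03, 3.03]. Speed limits (rad/s): [2.39, 2.39, 3.01, 3.14, 3.14, 3.14].

### API

Orientations are given as a 3x3 rotation matrix whose columns are the frame's x, y, z axes.
In Python, from station import monitor, cams, workorder gives the robot as it stands.
- The arm moves only by the tool carry_out, never from a script. Its argument "moves" is a list of rows, each an object of numbers: "wx", "wy", "wz": the turn, a rotation vector about the tool's x, y, z in degrees; "tx", "ty", "tz": the shift along the tool's x, y, z in m; "hand": the finger opening in m, from 0 to 0.0876. In form: [{"wx": .., "wy": .., "wz": .., "tx": .., "ty": .., "tz": .., "hand": ..}, ...]. A call has 1 to 8 rows; each row is the pose to reach, as a shift and turn from the pose measured when the call began, along the tool's axes at that moment; what a row does not reach only later rows make up. A row lasts 1/12 s, in which the tool goes at most 41.7 mm and 7.16 degrees, less where a joint would pass 70% of its speed; a pose out of reach is approached as far as the arm can. A call with a gripper value outside its range is refused whole. The fingers move at their own pace and stop on an object; "squeeze" is the grip in N (left out, the last holds). Time passes only in rows, so rows that repeat a pose let the fingers close. It gives the time, the measured TCP pose, the force and the opening at its end, in the units of the state.
- monitor.sense(): the state, without advancing time (a new reading comes with each control period).
- cams.get_image(name): name is "side" or "top" or "wrist"; returns (picture, depth): 400x640x3 uint8, blue, green, red; 400x640 float32, m along the optical axis (not along the pixel's ray), 0 where there is no reading.
- cams.camera_model(name): a dict with "K" (3x3 intrinsics, pixels), "eye" and "attitude" of the camera in the world; the wrist camera has in their place "T_tool_cam" (4x4, takes a point from camera to tool coordinates, whose origin is the TCP and whose axes are the flange's). Camera axes: x right, y up, looking along -z (the intrinsics and any distortion apply to the point x, -y, -z); pixel columns grow to the right and rows downward; lengths in m; the calibration is good to about 2 mm. A picture is of the moment at which its call begins: read the wrist's pose just before it. camera_model takes no time and is no camera call.
- workorder.finish_job(): hands the job in, once; it reports no verdict.
The state is a dict: "time": time; "joint_pos": joint angles; "joint_velocities": joint speeds; "joint_efforts": joint torques, N m; "position": TCP position; "orientation": TCP orientation; "force": force on the tool from outside, world axes, zero at the start; "wrist_torque": the same for the moment, N m; "width": opening from 0.0 (shut) to 1.0 (fully open).
Only numpy, scipy, OpenCV 4.12 (cv2) and the standard library are available. Lean on these libraries where they do the work, as an engineer would, in place of code of your own. Each camera call takes 0.05 s, during which the arm holds its last target.

### The job

Get the square metal marker pens (two or three of them) ready for touch-up work: swing back the keeper bar of the wooden pen rest, take each one up, push its end button fully in against the black pad of the bench stop so that its nib comes out, and lay it down across both rails of the rest, one pen to a place, nib over the drip mat; then close the keeper bar over them. Press the buttons only against that pad, and leave the other things on the bench where they are.

Things in the scene. Friction and masses are not known exactly. Their poses are not given: they have to be found in the camera images.
- bench_stop: Bench stop: a grey angle block screwed down, 90 mm wide, 80 mm high, 75 mm deep. Its origin is on the bench surface under the front face of its pad; own +x points into the block, so the pad faces own -x, towards the robot at yaw 0.
- stop_face (a point): Centre of the front face of the bench stop's upright black rubber-coloured pad (60 mm wide, 40 mm high, from 35 to 75 mm above the bench; rigid, fixed). Same axes as the stop. Below the pad the block's foot (10 mm high) starts 7.5 mm in front of this face.
- pen_rest: Wooden pen rest, fixed: base board 154 x 178 mm, 10 mm thick (own x -91 to +63 mm), and two rails along own y at own x = -35 and +35 mm (12 mm thick, tops 50 mm above the bench, nothing between them above the board). Origin on the bench midway between the rails. Pens lie along own x across both rails. The black drip mat on the board (own x -88 to -48 mm) marks the -x side.
- keeper_hinge (a point): Middle of the hinge line of the rest's keeper bar, 55 mm behind (own +x of the rest) the point midway between the rails and 81 mm above the bench; the hinge line runs along the rest's y. Its two posts (14 x 8 mm, 89 mm high) stand 84 mm to either side.
- keeper_grip (a point): Middle of the keeper's cross rod, 55 mm from the hinge line: a round black sleeve, 10 mm thick and 120 mm long, along the rest's y (thin steel arms join its ends to the hinge posts). Closed, it lies over the middle of the rest, its centre 81 mm above the bench and 13 mm above the top of a pen lying there.
- keeper (a joint): Keeper bar angle in rad: 0 closed (rod level in front of the hinge line, over the places), 1.57 straight up, 2.8 fully swung back, away from the drip mat. Stiff: stays where it is left; moving it takes about 1.5 N at the rod. It turns freely in a grip on the round rod. It starts closed or nearly so.
- fairing (a point): Obstacle: a large red and black fairing, rigid and fixed, up to 280 mm high. This point is on its left edge at its greatest height; it fills the bench from y = -0.06 m to -0.34 m, x = 0.34 to 0.96 m, and beyond x = 0.65 m its nose reaches to y = 0.14 m. The arm starts on its far side and must pass above or in front of it. A drawer cabinet, 120 mm high, fills x = 0.24 to 0.40 m, y = -0.18 to 0.06 m.
- place1 (a point): Place 1 of the pen rest: the point midway between the two rails at the height of their tops (a pen lying there has its underside at this height). Axes as the rest; at its y = -45 mm. Places are 45 mm apart; on each rail cone pegs (21 mm wide at the foot, 17 mm high) stand 22.5 mm to either side, leaving 24 mm clear.
- place2 (a point): Place 2 of the pen rest: the point midway between the two rails at the height of their tops (a pen lying there has its underside at this height). Axes as the rest; at its y = 0 mm. Places are 45 mm apart; on each rail cone pegs (21 mm wide at the foot, 17 mm high) stand 22.5 mm to either side, leaving 24 mm clear.
- place3 (a point): Place 3 of the pen rest: the point midway between the two rails at the height of their tops (a pen lying there has its underside at this height). Axes as the rest; at its y = 45 mm. Places are 45 mm apart; on each rail cone pegs (21 mm wide at the foot, 17 mm high) stand 22.5 mm to either side, leaving 24 mm clear.
- pen1: A retractable metal marker pen with a square barrel: 120 mm long, 18 x 18 mm, black grip sleeve towards the nib, then a grey nose cone 12 mm long (nose at own x = -72 mm). Origin at the middle of the barrel's length, on its underside; own +x points to the button end. 55 g; may be absent.
- pen1_centre (a point): Centre of the barrel of pen1, 9 mm above its underside; axes as the pen.
- pen1_tip (a point): Outer end of the button of pen1, on the barrel's axis: 72 mm from the barrel's centre while out, 64 mm when fully pushed in.
- pen1_button (a joint): How far the button of pen1 (black, round, 9 mm thick, sticks 12 mm out of the barrel's end) is pushed in, in m: 0 out (nib inside), 0.008 fully in (nib 8 mm out of the nose). It takes about 6 N to push and stays where it is left (friction, no spring); past 0.008 it is rigid.
- pen2: A retractable metal marker pen with a square barrel: 120 mm long, 18 x 18 mm, black grip sleeve towards the nib, then a grey nose cone 12 mm long (nose at own x = -72 mm). Origin at the middle of the barrel's length, on its underside; own +x points to the button end. 55 g; may be absent.
- pen2_centre (a point): Centre of the barrel of pen2, 9 mm above its underside; axes as the pen.
- pen2_tip (a point): Outer end of the button of pen2, on the barrel's axis: 72 mm from the barrel's centre while out, 64 mm when fully pushed in.
- pen2_button (a joint): How far the button of pen2 (black, round, 9 mm thick, sticks 12 mm out of the barrel's end) is pushed in, in m: 0 out (nib inside), 0.008 fully in (nib 8 mm out of the nose). It takes about 6 N to push and stays where it is left (friction, no spring); past 0.008 it is rigid.
- pen3: A retractable metal marker pen with a square barrel: 120 mm long, 18 x 18 mm, black grip sleeve towards the nib, then a grey nose cone 12 mm long (nose at own x = -72 mm). Origin at the middle of the barrel's length, on its underside; own +x points to the button end. 55 g; may be absent.
- pen3_centre (a point): Centre of the barrel of pen3, 9 mm above its underside; axes as the pen.
- pen3_tip (a point): Outer end of the button of pen3, on the barrel's axis: 72 mm from the barrel's centre while out, 64 mm when fully pushed in.
- pen3_button (a joint): How far the button of pen3 (black, round, 9 mm thick, sticks 12 mm out of the barrel's end) is pushed in, in m: 0 out (nib inside), 0.008 fully in (nib 8 mm out of the nose). It takes about 6 N to push and stays where it is left (friction, no spring); past 0.008 it is rigid.
- mix_cup: White mixing cup, 60 mm wide, 46 mm high; origin under its middle. A bystander.
- eraser: Blue and white eraser, 21 x 48 x 13 mm. A bystander.

How it is judged:
By the outcome, as a careful person would: the job done as asked, in the order asked, and still so for the second after the job is handed in, with the robot touching nothing.
Of pen1, pen2, pen3 only 2 to 3 are there at a start; the rules pass over those that are not, and their reading is None.
At some moment in a run one of pen1, pen2, pen3 may be knocked a few centimetres aside while the robot is not near it.
Once in a run the grip may slacken for a moment while it holds something.
It also fails if it takes over 210 s, if anything falls off the work surface, if the arm or the gripper's body presses on something with over 40 N, if the wrist force passes 120 N, or if a joint passes its speed limit or range.

## Working session

There is one attempt and no reset: what is moved stays moved. The work goes in short steps, Python scripts to look and compute and a tool call to move; the robot and the scene stay as the last step left them, time stands still between calls to the robot, and variables do not carry over. Pictures are saved under pics/ and viewed, and the job is handed in when it is done.

Besides the shell and the picture viewer there is one more tool, called after "Request:" as name([rows], argument=value, ...), one row to a line, values as JSON. carry_out: Moves the arm, as the interface text tells. Its arguments: {"type":"object","properties":{"moves":{"type":"array","items":{"type":"object","properties":{"wx":{"type":"number"},"wy":{"type":"number"},"wz":{"type":"number"},"tx":{"type":"number"},"ty":{"type":"number"},"tz":{"type":"number"},"hand":{"type":"number"}}}},"squeeze":{"type":"number"}},"required":["moves"]}

```bash
ls; mkdir -p pics; cat > h.py <<'E'
import numpy as np, cv2
from station import monitor, cams, workorder
E
python3 - <<'E'
from h import *
s=monitor.sense(); print({k:np.round(v,3).tolist() for k,v in s.items()})
for n in ["top","side","wrist"]:
    print(n,cams.camera_model(n))
for n in ["top","side"]:
    im,d=cams.get_image(n); cv2.imwrite(f"pics/{n}0.png",im); np.save(f"{n}0.npy",d)
E
```

```text
pics
{'time': 0.0, 'joint_pos': [-0.981, 0.359, 0.011, -0.0, -1.224, -0.288], 'joint_velocities': [-0.001, -0.0, 0.002, -0.001, 0.0, 0.001], 'joint_efforts': [-0.001, -58.272, 29.306, 6.997, 0.007, -0.0], 'position': [0.2, -0.644, 0.251], 'orientation': [[-0.955, -0.297, -0.001], [-0.297, 0.955, 0.002], [0.0, 0.002, -1.0]], 'force': [0.364, 0.617, -0.834], 'wrist_torque': [0.013, 0.009, 0.015], 'width': 0.999}
top {'K': array([[446.71141982,   0.        , 319.41577419],
       [  0.        , 446.71141982, 195.68984072],
       [  0.        ,   0.        ,   1.        ]]), 'eye': array([0.38168903, 0.17977681, 1.17022547]), 'attitude': array([[ 0.0162959 ,  0.97891741, -0.20360539],
       [-0.99985989,  0.01517473, -0.00706666],
       [-0.00382802,  0.20369202,  0.97902753]])}
side {'K': array([[372.4908486 ,   0.        , 323.37244081],
       [  0.        , 372.4908486 , 202.08939577],
       [  0.        ,   0.        ,   1.        ]]), 'eye': array([0.19246081, 0.80441035, 0.70428102]), 'attitude': array([[-0.85977123,  0.29331459, -0.41804303],
       [-0.5106651 , -0.48768487,  0.70808518],
       [ 0.00381845,  0.82227126,  0.56908295]])}
wrist {'K': array([[298.39761677,   0.        , 317.40907739],
       [  0.        , 298.39761677, 198.5917648 ],
       [  0.        ,   0.        ,   1.        ]]), 'T_tool_cam': array([[ 4.41218575e-04,  9.64129682e-01,  2.65431276e-01,
         7.16150862e-02],
       [ 9.99999848e-01, -5.13549054e-04,  2.03101078e-04,
        -3.40156150e-04],
       [ 3.32127758e-04,  2.65431146e-01, -9.64129761e-01,
        -1.32203741e-01],
       [ 0.00000000e+00,  0.00000000e+00,  0.00000000e+00,
         1.00000000e+00]])}
```

View pics/top0.png

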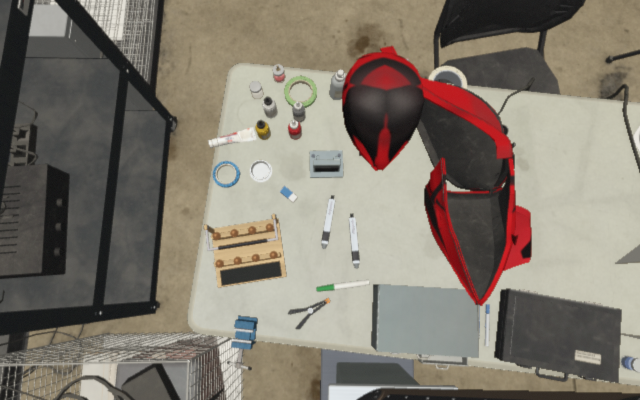

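View pics/side0.png

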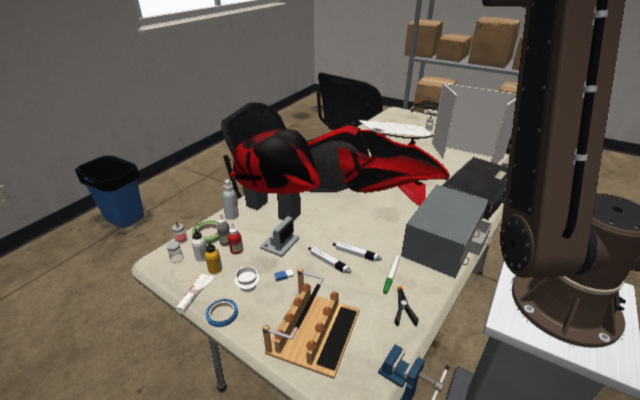

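```bash
cat >> h.py <<'E'
def deproj(n,u,v,d=None,z=None,s=None):
    m=cams.camera_model(n);K=m["K"]
    r=np.array([(u-K[0,2])/K[0,0],-(v-K[1,2])/K[1,1],-1.0])
    if "eye" in m: R=m["attitude"];e=m["eye"]
    else:
        T=m["T_tool_cam"]; s=s or monitor.sense(); Rt=np.array(s["orientation"]);p=np.array(s["position"])
        R=Rt@T[:3,:3]; e=Rt@T[:3,3]+p
    w=R@r
    if d is None: d=(z-e[2])/w[2]
    return e+w*d
def proj(n,P,s=None):
    m=cams.camera_model(n);K=m["K"]
    if "eye" in m: R=m["attitude"];e=m["eye"]
    else:
        T=m["T_tool_cam"]; s=s or monitor.sense(); Rt=np.array(s["orientation"]);p=np.array(s["position"])
        R=Rt@T[:3,:3]; e=Rt@T[:3,3]+p
    c=R.T@(np.array(P)-e); return np.array([K[0,0]*c[0]/-c[2]+K[0,2], K[1,1]*-c[1]/-c[2]+K[1,2]])
E
python3 - <<'E'
from h import *
im=cv2.imread("pics/top0.png")
c=cv2.resize(im[140:300,190:390],None,fx=4,fy=4,interpolation=cv2.INTER_CUBIC)[:600]; cv2.imwrite("pics/t1.png",c[:600])
im=cv2.imread("pics/side0.png")
c=cv2.resize(im[200:370,230:430],None,fx=3.5,fy=3.5,interpolation=cv2.INTER_CUBIC); cv2.imwrite("pics/s1.png",c)
d=np.load("top0.npy")
for u,v in [(329,221),(353,240),(327,163),(250,250),(390,340),(300,220)]:
    print(u,v,deproj("top",u,v,d[v,u]).round(3), deproj("top",u,v,z=0).round(3))
E
```

```text
329 221 [0.554 0.162 0.02 ] [0.557 0.162 0.   ]
353 240 [0.506 0.1   0.019] [0.508 0.098 0.   ]
327 163 [0.693 0.17  0.08 ] [0.716 0.169 0.   ]
250 250 [0.477 0.366 0.006] [0.477 0.367 0.   ]
390 340 [0.271 0.023 0.118] [0.258 0.005 0.   ]
300 220 [0.558 0.238 0.003] [0.559 0.239 0.   ]
```

View pics/t1.png

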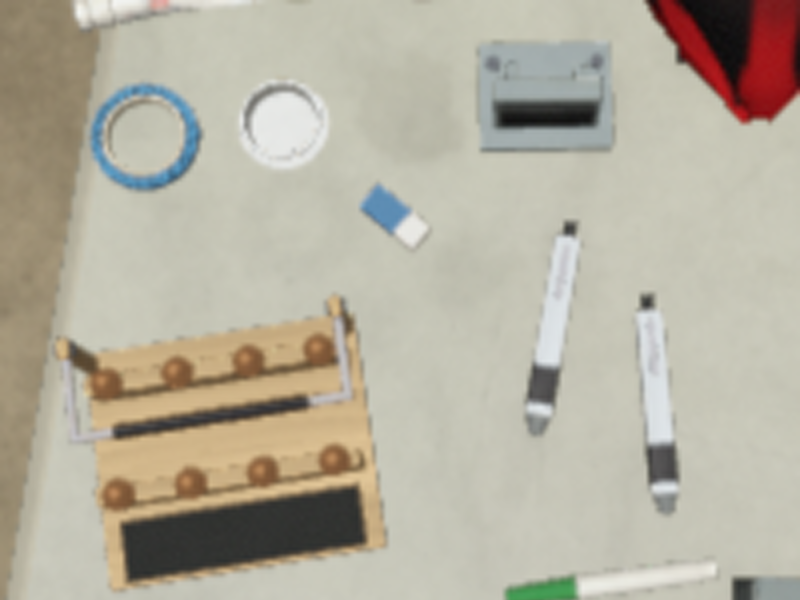

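View pics/s1.png

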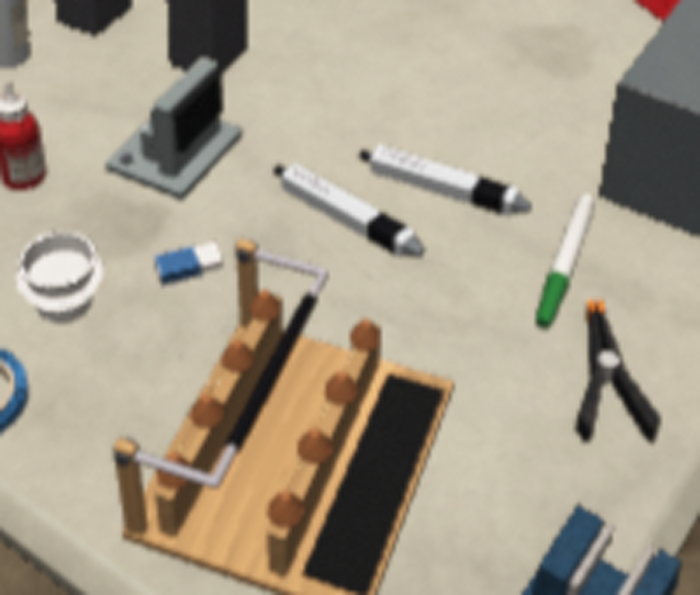

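```bash
cat >> h.py <<'E'
from scipy.spatial.transform import Rotation as Ro
def plan(p,yaw=None,fr=None):
    """TCP target p, tool x yaw deg (tool down)"""
    s=monitor.sense();R=np.array(s["orientation"]);q=np.array(s["position"])
    t=R.T@(np.array(p)-q)
    cur=np.degrees(np.arctan2(R[1,0],R[0,0]))
    w=np.zeros(3)
    if yaw is not None:
        c,sn=np.cos(np.radians(yaw)),np.sin(np.radians(yaw))
        Rt=np.array([[c,sn,0],[sn,-c,0],[0,0,-1.]])
        w=np.degrees(Ro.from_matrix(R.T@Rt).as_rotvec())
    n=np.ceil(max(np.linalg.norm(t)/.0417,np.linalg.norm(w)/7.16))
    print("t",t.round(4),"w",w.round(2),"rows",n,"| pos",q.round(4),"yaw",cur.round(2),"F",np.round(s["force"],1),"wid",round(s["width"],3),"time",round(s["time"],2),"j",np.round(s["joint_pos"],2))
E
python3 - <<'E'
from h import *
plan([.2,-.644,.45]); plan([.5,-.3,.45])
E
```

```text
t [ 0.0005  0.0006 -0.1993] w [0. 0. 0.] rows 5.0 | pos [ 0.2005 -0.6441  0.2507] yaw -162.71 F [-1.  -0.1 -0.2] wid 0.998 time 0.1 j [-0.98  0.36  0.01 -0.   -1.22 -0.29]
t [-0.3882  0.2399 -0.199 ] w [0. 0. 0.] rows 12.0 | pos [ 0.2005 -0.6441  0.2507] yaw -162.71 F [-1.  -0.1 -0.2] wid 0.998 time 0.1 j [-0.98  0.36  0.01 -0.   -1.22 -0.29]
```

Request:
carry_out([
  {"tz": -0.2},
  {"tz": -0.2},
  {"tz": -0.2},
  {"tz": -0.2},
  {"tz": -0.2},
  {"tz": -0.2},
  {"tz": -0.2},
])

```text
validation failed for argument at $.mo...
```

```bash
python3 - <<'E'
from h import *
plan([.5,-.3,.45],-180)
E
```

```text
t [-0.3882  0.2399 -0.199 ] w [ 0.08 -0.02 17.29] rows 12.0 | pos [ 0.2005 -0.6441  0.2507] yaw -162.71 F [-1.  -0.1 -0.2] wid 0.998 time 0.1 j [-0.98  0.36  0.01 -0.   -1.22 -0.29]
```

Request:
carry_out([
  {"wx": 0,"wy": 0,"wz": 0,"tx": 0,"ty": 0,"tz": -0.2,"hand": 0.087},
  {"wx": 0,"wy": 0,"wz": 0,"tx": 0,"ty": 0,"tz": -0.2,"hand": 0.087},
  {"wx": 0,"wy": 0,"wz": 0,"tx": 0,"ty": 0,"tz": -0.2,"hand": 0.087},
  {"wx": 0,"wy": 0,"wz": 0,"tx": 0,"ty": 0,"tz": -0.2,"hand": 0.087},
  {"wx": 0,"wy": 0,"wz": 0,"tx": 0,"ty": 0,"tz": -0.2,"hand": 0.087},
  {"wx": 0,"wy": 0,"wz": 0,"tx": 0,"ty": 0,"tz": -0.2,"hand": 0.087},
], squeeze=20)

```text
time: 0.6
position: [0.2002, -0.6457, 0.459]
orientation: [[-0.955, -0.297, 0.003], [-0.297, 0.955, -0.009], [-0.0, -0.009, -1.0]]
force: [-0.6, 1.4, 0.6]
width: 0.995
```

```bash
python3 - <<'E'
from h import *
plan([.5,-.3,.45],-180)
E
```

```text
t [-0.3889  0.2412  0.0068] w [-0.54  0.09 17.27] rows 11.0 | pos [ 0.2002 -0.6457  0.459 ] yaw -162.73 F [-0.6  1.4  0.6] wid 0.995 time 0.6 j [-0.98  0.31  0.39  0.   -1.65 -0.29]
```

Request:
carry_out([
  {"wx": 0,"wy": 0,"wz": 5,"tx": -0.389,"ty": 0.241,"tz": 0,"hand": 0.087},
  {"wx": 0,"wy": 0,"wz": 10,"tx": -0.389,"ty": 0.241,"tz": 0,"hand": 0.087},
  {"wx": 0,"wy": 0,"wz": 17,"tx": -0.389,"ty": 0.241,"tz": 0,"hand": 0.087},
  {"wx": 0,"wy": 0,"wz": 17,"tx": -0.389,"ty": 0.241,"tz": 0,"hand": 0.087},
  {"wx": 0,"wy": 0,"wz": 17,"tx": -0.389,"ty": 0.241,"tz": 0,"hand": 0.087},
  {"wx": 0,"wy": 0,"wz": 17,"tx": -0.389,"ty": 0.241,"tz": 0,"hand": 0.087},
  {"wx": 0,"wy": 0,"wz": 17,"tx": -0.389,"ty": 0.241,"tz": 0,"hand": 0.087},
  {"wx": 0,"wy": 0,"wz": 17,"tx": -0.389,"ty": 0.241,"tz": 0,"hand": 0.087},
])

```text
time: 1.27
position: [0.419, -0.3925, 0.4549]
orientation: [[-1.0, -0.005, 0.003], [-0.005, 1.0, -0.009], [-0.003, -0.009, -1.0]]
force: [0.9, -1.3, -1.3]
width: 0.988
```

```bash
python3 - <<'E'
from h import *
plan([.48,.22,.43],-180)
E
```

```text
t [-0.0638  0.6124  0.0198] w [-0.5   0.16  0.27] rows 15.0 | pos [ 0.419  -0.3925  0.4549] yaw -179.73 F [ 0.9 -1.3 -1.3] wid 0.988 time 1.27 j [-0.41  0.12  0.15  0.01 -1.59 -1.16]
```

Request:
carry_out([
  {"wx": 0,"wy": 0,"wz": 0,"tx": -0.064,"ty": 0.61,"tz": 0,"hand": 0.087},
  {"wx": 0,"wy": 0,"wz": 0,"tx": -0.064,"ty": 0.61,"tz": 0,"hand": 0.087},
  {"wx": 0,"wy": 0,"wz": 0,"tx": -0.064,"ty": 0.61,"tz": 0,"hand": 0.087},
  {"wx": 0,"wy": 0,"wz": 0,"tx": -0.064,"ty": 0.61,"tz": 0,"hand": 0.087},
  {"wx": 0,"wy": 0,"wz": 0,"tx": -0.064,"ty": 0.61,"tz": 0,"hand": 0.087},
  {"wx": 0,"wy": 0,"wz": 0,"tx": -0.064,"ty": 0.61,"tz": 0,"hand": 0.087},
  {"wx": 0,"wy": 0,"wz": 0,"tx": -0.064,"ty": 0.61,"tz": 0,"hand": 0.087},
  {"wx": 0,"wy": 0,"wz": 0,"tx": -0.064,"ty": 0.61,"tz": 0,"hand": 0.087},
])

```text
time: 1.93
position: [0.4511, -0.0609, 0.4522]
orientation: [[-1.0, -0.005, 0.003], [-0.005, 1.0, -0.008], [-0.003, -0.008, -1.0]]
force: [1.0, -0.4, 0.3]
width: 0.991
```

```bash
python3 - <<'E'
from h import *
plan([.48,.22,.40],-180)
E
```

```text
t [-0.0301  0.2811  0.0499] w [-0.48  0.18  0.27] rows 7.0 | pos [ 0.4511 -0.0609  0.4522] yaw -179.73 F [ 1.  -0.4  0.3] wid 0.991 time 1.93 j [ 0.31 -0.09 -0.08  0.01 -1.58 -1.87]
```

Request:
carry_out([
  {"wx": -0.5,"wy": 0,"wz": 0,"tx": -0.03,"ty": 0.28,"tz": 0.05,"hand": 0.087},
  {"wx": -0.5,"wy": 0,"wz": 0,"tx": -0.03,"ty": 0.28,"tz": 0.05,"hand": 0.087},
  {"wx": -0.5,"wy": 0,"wz": 0,"tx": -0.03,"ty": 0.28,"tz": 0.05,"hand": 0.087},
  {"wx": -0.5,"wy": 0,"wz": 0,"tx": -0.03,"ty": 0.28,"tz": 0.05,"hand": 0.087},
  {"wx": -0.5,"wy": 0,"wz": 0,"tx": -0.03,"ty": 0.28,"tz": 0.05,"hand": 0.087},
  {"wx": -0.5,"wy": 0,"wz": 0,"tx": -0.03,"ty": 0.28,"tz": 0.05,"hand": 0.087},
  {"wx": -0.5,"wy": 0,"wz": 0,"tx": -0.03,"ty": 0.28,"tz": 0.05,"hand": 0.087},
  {"wx": -0.5,"wy": 0,"wz": 0,"tx": -0.03,"ty": 0.28,"tz": 0.05,"hand": 0.087},
])

```text
time: 2.6
position: [0.4795, 0.2239, 0.3965]
orientation: [[-1.0, -0.008, -0.001], [-0.008, 1.0, -0.002], [0.001, -0.002, -1.0]]
force: [-0.1, -1.6, -0.7]
width: 0.993
```

```bash
cat >> h.py <<'E'
import pickle
def shot(tag,n="wrist"):
    s=monitor.sense(); im,d=cams.get_image(n); cv2.imwrite(f"pics/{tag}.png",im); pickle.dump((s,im,d),open(f"{tag}.pkl","wb")); return s,im,d
E
python3 - <<'E'
from h import *
import time
plan([.48,.22,.40],-180)
shot("w1"); print(monitor.sense()["joint_velocities"])
E
```

```text
t [-0.0004 -0.0039 -0.0035] w [-0.1  -0.05  0.46] rows 1.0 | pos [0.4795 0.2239 0.3965] yaw -179.54 F [-0.1 -1.6 -0.7] wid 0.993 time 2.6 j [ 0.81  0.05 -0.05  0.   -1.46 -2.37]
[-0.04336324 -0.0424978  -0.00380428  0.01377696 -0.02113002  0.0274737 ]
```

View pics/w1.png

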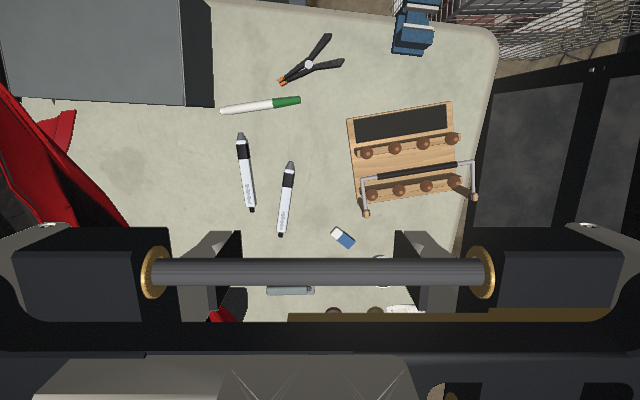

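```bash
python3 - <<'E'
from h import *
s,im,d=pickle.load(open("w1.pkl","rb"))
cv2.imwrite("pics/w1a.png",cv2.resize(im[90:230,330:490],None,fx=5,fy=5,interpolation=cv2.INTER_CUBIC)[:,:800][:600])
cv2.imwrite("pics/w1b.png",cv2.resize(im[120:245,220:320],None,fx=5,fy=5,interpolation=cv2.INTER_CUBIC)[:600])
E
```

```text
(no output)
```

View pics/w1a.png

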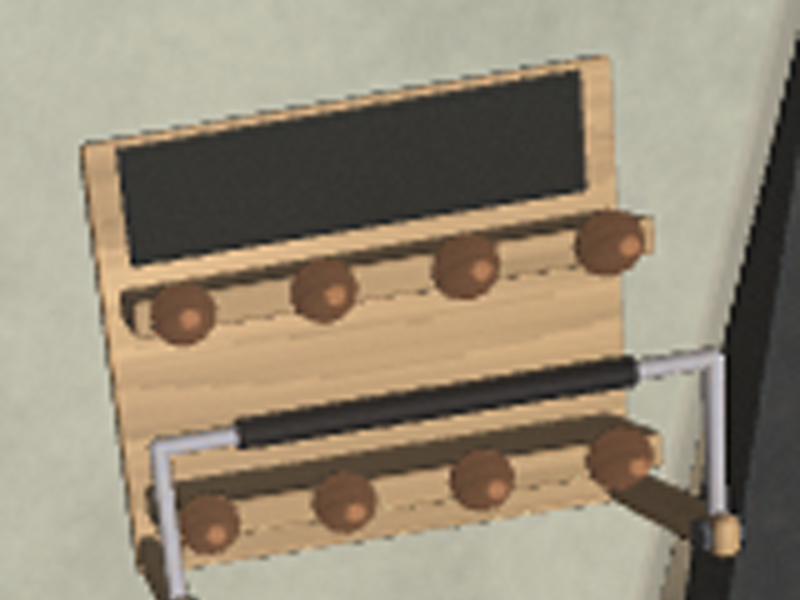

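View pics/w1b.png

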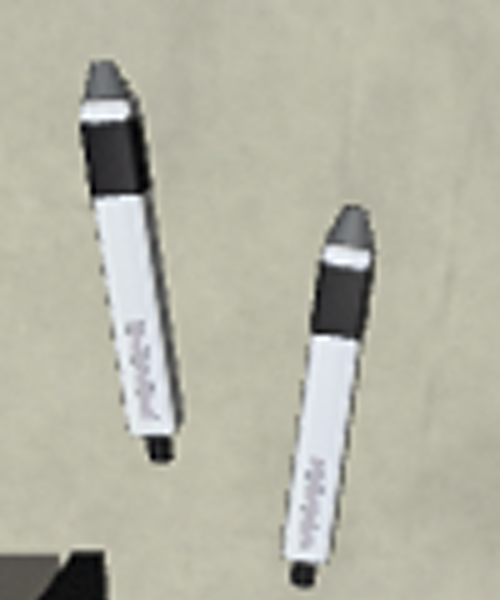

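```bash
cat > fit.py <<'E'
from h import *
from scipy.optimize import least_squares
s,im,d=pickle.load(open("w1.pkl","rb"))
f=lambda p,sc,o:(np.array(p,float)+.5)/sc-.5+np.array(o)
W=[((80,143),(-.091,-.089,.01)),((608,56),(-.091,.089,.01)),((190,318),(-.035,-.0675,.067)),((333,296),(-.035,-.0225,.067)),((481,270),(-.035,.0225,.067)),((630,244),(-.035,.0675,.067)),
((220,537),(.035,-.0675,.067)),((356,515),(.035,-.0225,.067)),((495,490),(.035,.0225,.067)),((636,467),(.035,.0675,.067))]
T=[((112,588),(-.091,.089,.01)),((385,545),(-.091,-.089,.01))]
def tw(q,P):
    c,sn=np.cos(q[2]),np.sin(q[2]); P=np.array(P); return np.array([q[0]+c*P[0]-sn*P[1],q[1]+sn*P[0]+c*P[1],P[2]])
def res(q,w=1,t=1):
    r=[]
    if w: r+=[proj("wrist",tw(q,P),s)-f(p,5,(330,90)) for p,P in W]
    if t: r+=[proj("top",tw(q,P))-f(p,4,(190,140)) for p,P in T]
    return np.concatenate(r)
for a in [(1,1),(1,0),(0,1)]:
    o=least_squares(res,[.47,.36,.1],args=a); print(a,o.x.round(4),np.degrees(o.x[2]).round(2),o.fun.round(1))
E
python3 fit.py
python3 - <<'E'
from h import *
s,im,d=pickle.load(open("w1.pkl","rb"))
f=lambda p,sc,o:(np.array(p,float)+.5)/sc-.5+np.array(o)
for n,pts in {"A":[(105,62),(97,118),(122,190),(150,436),(160,462)],"B":[(352,207),(346,262),(334,332),(304,560),(301,587)]}.items():
    for p in pts:
        u,v=f(p,5,(220,120)); print(n,deproj("wrist",u,v,z=.012 ,s=s).round(4), d[int(round(v)),int(round(u))], deproj("wrist",u,v,d=d[int(round(v)),int(round(u))],s=s).round(4))
dt=np.load("top0.npy")
for n,pts in {"A":[(666,510),(648,295)],"B":[(537,430),(571,223)]}.items():
    for p in pts: print("top",n,deproj("top",*f(p,4,(190,140)),z=.009).round(4))
# pad
for p in [(497,100),(600,97),(495,125),(600,122),(480,150),(611,149)]:
    u,v=f(p,4,(190,140)); print("stop",deproj("top",u,v,d=dt[int(round(v)),int(round(u))]).round(4))
E
```

```text
(1, 1) [0.4851 0.372  0.1735] 9.94 [-0.5  0.4  0.7 -0.6 -0.3  0.3  0.3 -0.1  0.1  0.2  0.   0.5 -1.  -0.1
 -0.1 -0.2  0.4  0.3  0.7  0.3 -0.2  0.9  0.7  0.5]
(1, 0) [0.4849 0.3719 0.1743] 9.99 [-0.5  0.3  0.7 -0.7 -0.3  0.3  0.2 -0.2  0.1  0.1 -0.   0.4 -1.  -0.2
 -0.2 -0.3  0.4  0.2  0.7  0.2]
(0, 1) [0.487  0.3724 0.1699] 9.73 [-0.5  0.1  0.5 -0.1]
A [0.4343 0.0922 0.012 ] 0.5061766 [0.4343 0.0919 0.011 ]
A [0.453  0.0883 0.012 ] 0.50327915 [0.4524 0.0901 0.019 ]
A [0.4776 0.0955 0.012 ] 0.5114469 [0.4769 0.0968 0.0172]
A [0.5665 0.1006 0.012 ] 0.53909785 [0.5662 0.1008 0.0131]
A [0.5764 0.1037 0.012 ] 0.557417 [ 0.5809  0.1005 -0.0019]
B [0.4828 0.1751 0.012 ] 0.5217506 [0.4833 0.1747 0.0083]
B [0.5021 0.1726 0.012 ] 0.51813585 [0.5012 0.1731 0.017 ]
B [0.5273 0.168  0.012 ] 0.5235633 [0.5259 0.1686 0.0181]
B [0.6141 0.1552 0.012 ] 0.5530546 [0.6141 0.1552 0.0118]
B [0.6248 0.1538 0.012 ] 0.55701923 [0.6254 0.1536 0.0107]
top A [0.4372 0.0908 0.009 ]
top A [0.5769 0.1026 0.009 ]
top B [0.4872 0.1744 0.009 ]
top B [0.6246 0.1538 0.009 ]
stop [0.689  0.203  0.0782]
stop [0.6918 0.1378 0.0786]
stop [0.6901 0.2054 0.0123]
stop [0.6925 0.1352 0.0152]
stop [0.6735 0.2152 0.0093]
stop [0.6773 0.1272 0.0022]
```

```bash
cat >> h.py <<'E'
REST=np.array([.485,.372]); RY=np.radians(9.95)
def rest(x,y,z):
    c,s=np.cos(RY),np.sin(RY); return np.array([REST[0]+c*x-s*y,REST[1]+s*x+c*y,z])
E
python3 - <<'E'
from h import *
s,im,d=pickle.load(open("w1.pkl","rb"))
f=lambda p,sc,o:(np.array(p,float)+.5)/sc-.5+np.array(o)
for p in [(237,433),(637,371)]: print(deproj("wrist",*f(p,5,(330,90)),z=.081,s=s), deproj("wrist",*f(p,5,(330,90)),z=.089,s=s))
print(rest(0,-.06,.081),rest(0,.06,.081))
plan(rest(0,0,.2),-80)
E
```

```text
[0.49486175 0.31371266 0.081     ] [0.49331216 0.31209613 0.089     ]
[0.47482184 0.43296485 0.081     ] [0.47363033 0.42921748 0.089     ]
[0.49536732 0.31290247 0.081     ] [0.47463268 0.43109753 0.081     ]
t [-0.0069  0.1508  0.1971] w [-8.000e-02 -1.300e-01 -9.954e+01] rows 14.0 | pos [0.4794 0.2216 0.3974] yaw -179.54 F [-0.8 -0.1 -0.2] wid 0.994 time 2.65 j [ 0.81  0.05 -0.05  0.   -1.47 -2.37]
```

Request:
carry_out([
  {"wx": 0,"wy": 0,"wz": -7,"tx": 0,"ty": 0.02,"tz": 0,"hand": 0.045},
  {"wx": 0,"wy": 0,"wz": -14,"tx": 0,"ty": 0.05,"tz": 0.02,"hand": 0.045},
  {"wx": 0,"wy": 0,"wz": -21,"tx": 0,"ty": 0.08,"tz": 0.04,"hand": 0.045},
  {"wx": 0,"wy": 0,"wz": -28,"tx": -0.003,"ty": 0.11,"tz": 0.06,"hand": 0.045},
  {"wx": 0,"wy": 0,"wz": -35,"tx": -0.007,"ty": 0.13,"tz": 0.09,"hand": 0.045},
  {"wx": 0,"wy": 0,"wz": -42,"tx": -0.007,"ty": 0.15,"tz": 0.12,"hand": 0.045},
  {"wx": 0,"wy": 0,"wz": -49,"tx": -0.007,"ty": 0.15,"tz": 0.14,"hand": 0.045},
  {"wx": 0,"wy": 0,"wz": -56,"tx": -0.007,"ty": 0.15,"tz": 0.16,"hand": 0.045},
])

```text
time: 3.32
position: [0.4848, 0.3712, 0.2349]
orientation: [[-0.547, -0.837, -0.002], [-0.837, 0.547, -0.004], [0.004, -0.001, -1.0]]
force: [-0.2, -0.5, 0.0]
width: 0.522
```

```bash
python3 - <<'E'
from h import *
plan(rest(0,0,.2),-80)
E
```

```text
t [-0.0009  0.0003  0.0349] w [  0.05  -0.24 -43.16] rows 7.0 | pos [0.4848 0.3712 0.2349] yaw -123.16 F [-0.2 -0.5  0. ] wid 0.522 time 3.32 j [ 0.97  0.27 -0.16  0.   -1.15 -1.55]
```

Request:
carry_out([
  {"wx": 0,"wy": -0.2,"wz": -7,"tx": -0.001,"ty": 0,"tz": 0.01,"hand": 0.045},
  {"wx": 0,"wy": -0.2,"wz": -14,"tx": -0.001,"ty": 0,"tz": 0.02,"hand": 0.045},
  {"wx": 0,"wy": -0.2,"wz": -21,"tx": -0.001,"ty": 0,"tz": 0.03,"hand": 0.045},
  {"wx": 0,"wy": -0.2,"wz": -28,"tx": -0.001,"ty": 0,"tz": 0.035,"hand": 0.045},
  {"wx": 0,"wy": -0.2,"wz": -35,"tx": -0.001,"ty": 0,"tz": 0.035,"hand": 0.045},
  {"wx": 0,"wy": -0.2,"wz": -43,"tx": -0.001,"ty": 0,"tz": 0.035,"hand": 0.045},
  {"wx": 0,"wy": -0.2,"wz": -43,"tx": -0.001,"ty": 0,"tz": 0.035,"hand": 0.045},
])

```text
time: 3.9
position: [0.4856, 0.371, 0.2]
orientation: [[0.176, -0.984, -0.001], [-0.984, -0.176, -0.001], [0.001, 0.001, -1.0]]
force: [-0.5, -0.7, -0.0]
width: 0.513
```

```bash
python3 - <<'E'
from h import *
plan(rest(0,0,.092),-80)
s,im,d=shot("w2")
E
```

```text
t [-0.0012  0.0003  0.108 ] w [ 0.07 -0.03  0.13] rows 3.0 | pos [0.4856 0.371  0.2   ] yaw -79.87 F [-0.5 -0.7 -0. ] wid 0.513 time 3.9 j [ 0.97  0.29 -0.21 -0.   -1.07 -0.79]
```

View pics/w2.png

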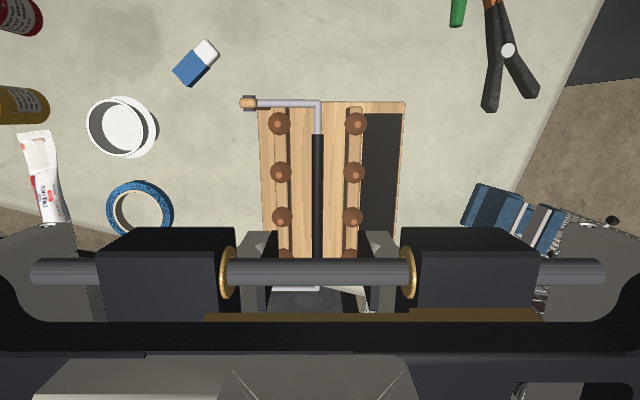

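Request:
carry_out([
  {"wx": 0,"wy": 0,"wz": 0,"tx": -0.001,"ty": 0,"tz": 0.03,"hand": 0.045},
  {"wx": 0,"wy": 0,"wz": 0,"tx": -0.001,"ty": 0,"tz": 0.06,"hand": 0.045},
  {"wx": 0,"wy": 0,"wz": 0,"tx": -0.001,"ty": 0,"tz": 0.09,"hand": 0.045},
  {"wx": 0,"wy": 0,"wz": 0,"tx": -0.001,"ty": 0,"tz": 0.107,"hand": 0.045},
  {"wx": 0,"wy": 0,"wz": 0,"tx": -0.001,"ty": 0,"tz": 0.107,"hand": 0.045},
  {"wx": 0,"wy": 0,"wz": 0,"tx": -0.001,"ty": 0,"tz": 0.107,"hand": 0.02},
  {"wx": 0,"wy": 0,"wz": 0,"tx": -0.001,"ty": 0,"tz": 0.107,"hand": 0.0},
  {"wx": 0,"wy": 0,"wz": 0,"tx": -0.001,"ty": 0,"tz": 0.107,"hand": 0.0},
], squeeze=15)

```text
time: 4.62
position: [0.4861, 0.3729, 0.095]
orientation: [[0.169, -0.986, 0.001], [-0.986, -0.169, 0.002], [-0.001, -0.001, -1.0]]
force: [0.4, -0.6, 0.2]
width: 0.346
```

Request:
carry_out([
  {"wx": 0,"wy": 0,"wz": 0,"tx": 0,"ty": 0,"tz": 0,"hand": 0.0},
  {"wx": 0,"wy": 0,"wz": 0,"tx": 0,"ty": 0,"tz": 0,"hand": 0.0},
  {"wx": 0,"wy": 0,"wz": 0,"tx": 0,"ty": 0,"tz": 0,"hand": 0.0},
])

```text
time: 4.87
position: [0.4863, 0.3732, 0.096]
orientation: [[0.169, -0.986, 0.002], [-0.986, -0.169, 0.003], [-0.003, -0.002, -1.0]]
force: [-11.7, 0.5, 2.8]
width: 0.121
```

```bash
python3 - <<'E'
from h import *
plan(rest(0,0,.092),-80)
th=np.arange(0,2.75,.16)
for t in th: print(t.round(2),(-.055*(1-np.cos(t))).round(4),(-.055*np.sin(t)).round(4))
E
```

```text
t [0.001  0.0014 0.004 ] w [-0.13  0.15 -0.26] rows 1.0 | pos [0.4863 0.3732 0.096 ] yaw -80.26 F [-11.7   0.5   2.8] wid 0.121 time 4.87 j [ 0.97  0.4  -0.32 -0.   -0.85 -0.8 ]
0.0 -0.0 -0.0
0.16 -0.0007 -0.0088
0.32 -0.0028 -0.0173
0.48 -0.0062 -0.0254
0.64 -0.0109 -0.0328
0.8 -0.0167 -0.0395
0.96 -0.0235 -0.0451
1.12 -0.031 -0.0495
1.28 -0.0392 -0.0527
1.44 -0.0478 -0.0545
1.6 -0.0566 -0.055
1.76 -0.0653 -0.054
1.92 -0.0738 -0.0517
2.08 -0.0818 -0.048
2.24 -0.0891 -0.0431
2.4 -0.0956 -0.0372
2.56 -0.101 -0.0302
2.72 -0.1052 -0.0225
```

Request:
carry_out([
  {"wx": 0,"wy": 0,"wz": 0,"tx": 0,"ty": 0,"tz": -0.004,"hand": 0.0},
  {"wx": 0,"wy": 0,"wz": 0,"tx": 0,"ty": -0.001,"tz": -0.009,"hand": 0.0},
  {"wx": 0,"wy": 0,"wz": 0,"tx": 0,"ty": -0.003,"tz": -0.017,"hand": 0.0},
  {"wx": 0,"wy": 0,"wz": 0,"tx": 0,"ty": -0.006,"tz": -0.025,"hand": 0.0},
  {"wx": 0,"wy": 0,"wz": 0,"tx": 0,"ty": -0.011,"tz": -0.033,"hand": 0.0},
  {"wx": 0,"wy": 0,"wz": 0,"tx": 0,"ty": -0.017,"tz": -0.0395,"hand": 0.0},
  {"wx": 0,"wy": 0,"wz": 0,"tx": 0,"ty": -0.0235,"tz": -0.045,"hand": 0.0},
  {"wx": 0,"wy": 0,"wz": 0,"tx": 0,"ty": -0.031,"tz": -0.0495,"hand": 0.0},
])

```text
time: 5.53
position: [0.5145, 0.3781, 0.1478]
orientation: [[0.17, -0.985, -0.001], [-0.985, -0.17, 0.002], [-0.002, 0.001, -1.0]]
force: [-10.4, -1.7, 10.0]
width: 0.108
```

```bash
python3 - <<'E'
from h import *
g=rest(-0.001,0,.096)
for t in [1.12,1.28,1.44,1.76,2.08,2.4,2.6]:
  p=rest(-.001+.055*(1-np.cos(t)),0,.096+.055*np.sin(t)); plan(p,-80) if t==1.12 else 0
  s=monitor.sense();print(t,(np.array(s["orientation"]).T@(p-s["position"])).round(4))
E
```

```text
t [0.0009 0.0001 0.0023] w [ 0.04  0.13 -0.22] rows 1.0 | pos [0.5145 0.3781 0.1478] yaw -80.22 F [-10.4  -1.7  10. ] wid 0.108 time 5.53 j [ 0.94  0.38 -0.21 -0.   -0.98 -0.77]
1.12 [0.0009 0.0001 0.0023]
1.28 [ 0.0008 -0.0081 -0.0009]
1.44 [ 0.0008 -0.0167 -0.0027]
1.76 [ 0.0008 -0.0342 -0.0022]
2.08 [ 0.0007 -0.0507  0.0037]
2.4 [ 0.0007 -0.0645  0.0146]
2.6 [ 0.0007 -0.071   0.0234]
```

Request:
carry_out([
  {"wx": 0,"wy": 0,"wz": 0,"tx": 0,"ty": -0.008,"tz": -0.001,"hand": 0.0},
  {"wx": 0,"wy": 0,"wz": 0,"tx": 0,"ty": -0.017,"tz": -0.003,"hand": 0.0},
  {"wx": 0,"wy": 0,"wz": 0,"tx": 0,"ty": -0.026,"tz": -0.003,"hand": 0.0},
  {"wx": 0,"wy": 0,"wz": 0,"tx": 0,"ty": -0.034,"tz": -0.002,"hand": 0.0},
  {"wx": 0,"wy": 0,"wz": 0,"tx": 0,"ty": -0.043,"tz": 0.0005,"hand": 0.0},
  {"wx": 0,"wy": 0,"wz": 0,"tx": 0,"ty": -0.051,"tz": 0.004,"hand": 0.0},
  {"wx": 0,"wy": 0,"wz": 0,"tx": 0,"ty": -0.058,"tz": 0.009,"hand": 0.0},
  {"wx": 0,"wy": 0,"wz": 0,"tx": 0,"ty": -0.0645,"tz": 0.0145,"hand": 0.0},
])

```text
time: 6.2
position: [0.5789, 0.3891, 0.1329]
orientation: [[0.17, -0.985, -0.001], [-0.985, -0.17, 0.002], [-0.002, 0.0, -1.0]]
force: [-2.9, -0.7, 1.8]
width: 0.104
```

```bash
python3 - <<'E'
from h import *
s=monitor.sense()
c,n=np.cos(RY),np.sin(RY); v=np.array(s["position"])[:2]-REST; print("own x",c*v[0]+n*v[1],"z",s["position"][2], "ang est", np.pi-np.arctan2(s["position"][2]-.096,c*v[0]+n*v[1]+.001-.055), s["force"])
for t in [2.4,2.6,2.7]:
  p=rest(-.001+.055*(1-np.cos(t)),0,.096+.055*np.sin(t)); 
  print(t,(np.array(s["orientation"]).T@(p-s["position"])).round(4))
E
```

```text
own x 0.09548002696361978 z 0.13294661819690756 ang est 2.4139346831460036 [-2.90284662 -0.6985782   1.81912123]
2.4 [ 0.0006  0.0009 -0.0002]
2.6 [ 0.0006 -0.0057  0.0086]
2.7 [ 0.0006 -0.0083  0.0134]
```

Request:
carry_out([
  {"wx": 0,"wy": 0,"wz": 0,"tx": 0,"ty": -0.003,"tz": 0.0045,"hand": 0.0},
  {"wx": 0,"wy": 0,"wz": 0,"tx": 0,"ty": -0.0055,"tz": 0.0085,"hand": 0.0},
  {"wx": 0,"wy": 0,"wz": 0,"tx": 0,"ty": -0.0083,"tz": 0.0135,"hand": 0.0},
  {"wx": 0,"wy": 0,"wz": 0,"tx": 0,"ty": -0.0083,"tz": 0.0135,"hand": 0.0},
  {"wx": 0,"wy": 0,"wz": 0,"tx": 0,"ty": -0.0083,"tz": 0.0135,"hand": 0.03},
  {"wx": 0,"wy": 0,"wz": 0,"tx": 0,"ty": -0.0083,"tz": 0.0135,"hand": 0.04},
  {"wx": 0,"wy": 0,"wz": 0,"tx": 0,"ty": -0.0083,"tz": 0.0135,"hand": 0.04},
  {"wx": 0,"wy": 0,"wz": 0,"tx": 0,"ty": -0.0083,"tz": 0.0135,"hand": 0.04},
])

```text
time: 6.87
position: [0.5866, 0.3905, 0.1193]
orientation: [[0.17, -0.985, -0.001], [-0.985, -0.17, 0.002], [-0.002, 0.001, -1.0]]
force: [1.0, -0.0, -0.5]
width: 0.348
```

Request:
carry_out([
  {"wx": 0,"wy": 0,"wz": 0,"tx": 0,"ty": 0,"tz": -0.04,"hand": 0.045},
  {"wx": 0,"wy": 0,"wz": 0,"tx": 0,"ty": 0,"tz": -0.08,"hand": 0.045},
  {"wx": 0,"wy": 0,"wz": 0,"tx": 0,"ty": 0,"tz": -0.12,"hand": 0.045},
  {"wx": 0,"wy": 0,"wz": 0,"tx": 0,"ty": 0,"tz": -0.12,"hand": 0.045},
])

```text
time: 7.2
position: [0.5896, 0.3921, 0.2497]
orientation: [[0.171, -0.985, 0.009], [-0.985, -0.171, 0.01], [-0.008, -0.011, -1.0]]
force: [0.7, 0.4, 1.9]
width: 0.511
```

```bash
python3 - <<'E'
from h import *
s,im,d=shot("side1","side"); cv2.imwrite("pics/side1c.png",cv2.resize(im[180:370,200:460],None,fx=3,fy=3))
plan([.5545,.1643,.25],-188)
E
```

```text
t [ 0.2182  0.0721 -0.0064] w [  0.12   0.67 107.82] rows 16.0 | pos [0.5884 0.3917 0.2457] yaw -80.18 F [ 0.1 -0.1 -0.8] wid 0.513 time 7.25 j [ 0.86  0.41  0.07 -0.   -1.23 -0.69]
```

View pics/side1c.png

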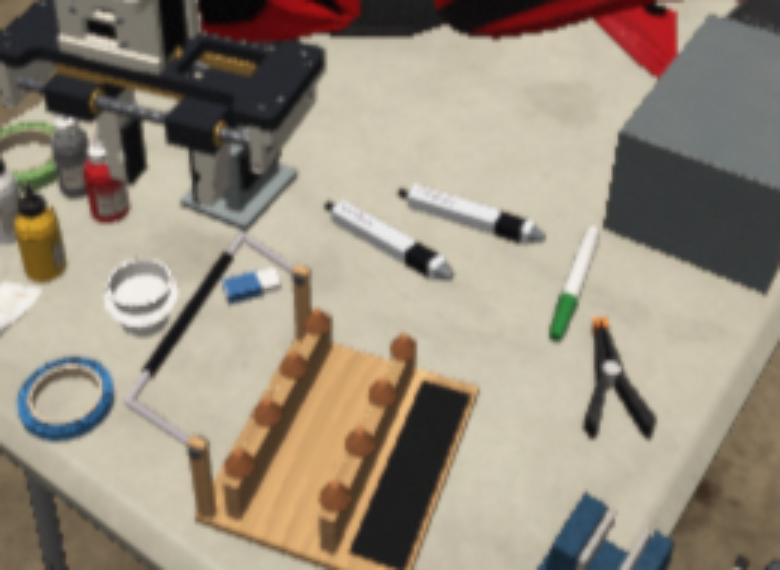

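```bash
python3 - <<'E'
from h import *
plan([.5545,.1643,.22],-8.6)
E
```

```text
t [0.2185 0.0723 0.0236] w [ -0.62   0.11 -71.58] rows 10.0 | pos [0.5884 0.3917 0.2457] yaw -80.18 F [ 0.1 -0.1 -0.8] wid 0.513 time 7.25 j [ 0.86  0.41  0.07 -0.   -1.23 -0.69]
```

Request:
carry_out([
  {"wx": 0,"wy": 0,"wz": -7,"tx": 0.03,"ty": 0.01,"tz": 0,"hand": 0.05},
  {"wx": 0,"wy": 0,"wz": -14,"tx": 0.06,"ty": 0.02,"tz": 0,"hand": 0.05},
  {"wx": 0,"wy": 0,"wz": -21,"tx": 0.09,"ty": 0.03,"tz": 0,"hand": 0.05},
  {"wx": 0,"wy": 0,"wz": -28,"tx": 0.12,"ty": 0.04,"tz": 0,"hand": 0.05},
  {"wx": 0,"wy": 0,"wz": -35,"tx": 0.15,"ty": 0.05,"tz": 0,"hand": 0.05},
  {"wx": 0,"wy": 0,"wz": -42,"tx": 0.18,"ty": 0.06,"tz": 0,"hand": 0.05},
  {"wx": 0,"wy": 0,"wz": -49,"tx": 0.21,"ty": 0.07,"tz": 0,"hand": 0.05},
  {"wx": 0,"wy": 0,"wz": -56,"tx": 0.218,"ty": 0.072,"tz": 0.0,"hand": 0.05},
])

```text
time: 7.92
position: [0.5528, 0.161, 0.2434]
orientation: [[0.914, -0.406, 0.004], [-0.406, -0.914, 0.008], [0.001, -0.009, -1.0]]
force: [-0.6, 1.1, 0.4]
width: 0.572
```

Request:
carry_out([
  {"wx": 0,"wy": 0,"wz": -7,"tx": 0,"ty": 0,"tz": 0,"hand": 0.05},
  {"wx": 0,"wy": 0,"wz": -14,"tx": 0,"ty": 0,"tz": 0,"hand": 0.05},
  {"wx": 0,"wy": 0,"wz": -15.6,"tx": 0,"ty": 0,"tz": 0,"hand": 0.05},
  {"wx": 0,"wy": 0,"wz": -15.6,"tx": 0,"ty": 0,"tz": 0,"hand": 0.05},
])

```text
time: 8.25
position: [0.5522, 0.1607, 0.243]
orientation: [[0.99, -0.144, 0.004], [-0.144, -0.99, 0.008], [0.002, -0.009, -1.0]]
force: [1.9, -0.8, -0.4]
width: 0.571
```

```bash
python3 - <<'E'
from h import *
plan([.5545,.1643,.22],-8.6)
shot("w3")
E
```

```text
t [ 0.0017 -0.0037  0.023 ] w [-0.49 -0.13  0.32] rows 1.0 | pos [0.5522 0.1607 0.243 ] yaw -8.28 F [ 1.9 -0.8 -0.4] wid 0.571 time 8.25 j [ 0.62  0.2  -0.23 -0.   -1.14  0.81]
```

View pics/w3.png

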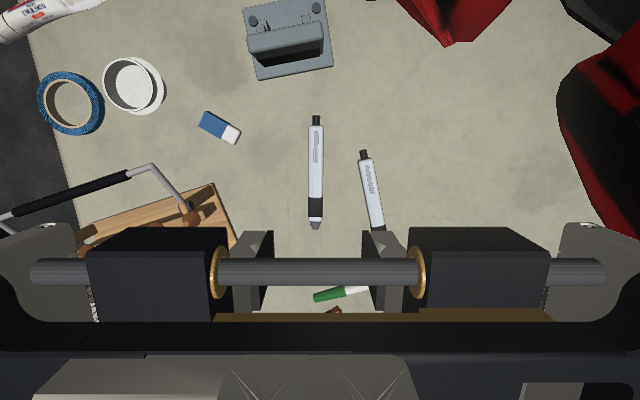

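```bash
python3 - <<'E'
from h import *
s,im,d=pickle.load(open("w3.pkl","rb"))
cv2.imwrite("pics/w3a.png",cv2.resize(im[0:90,230:350],None,fx=6,fy=6,interpolation=cv2.INTER_CUBIC))
cv2.imwrite("pics/w3b.png",cv2.resize(im[105:240,280:400],None,fx=4.4,fy=4.4,interpolation=cv2.INTER_CUBIC))
E
```

```text
(no output)
```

View pics/w3a.png

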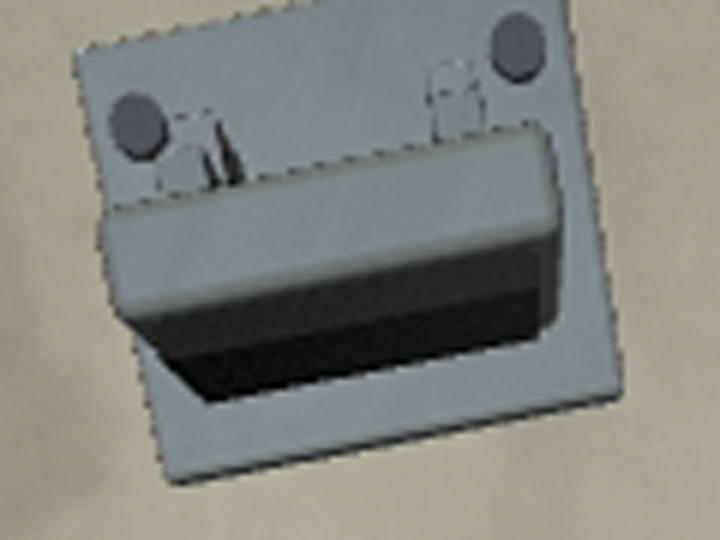

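View pics/w3b.png

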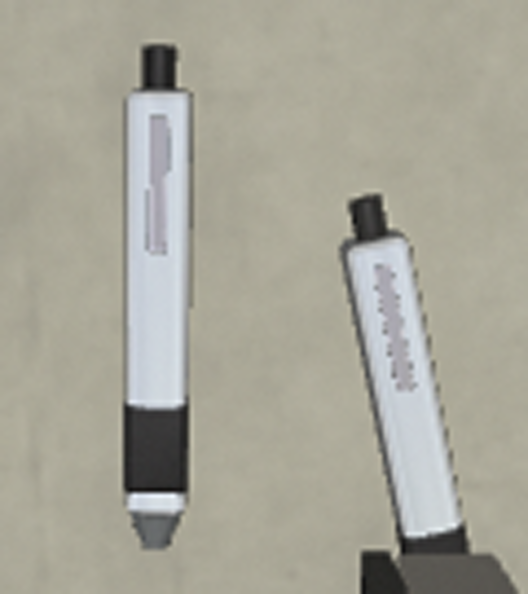

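```bash
python3 - <<'E'
from h import *
s,im,d=pickle.load(open("w3.pkl","rb"))
f=lambda p,sc,o:(np.array(p,float)+.5)/sc-.5+np.array(o)
def seg(a,b,z):
    A=deproj("wrist",*f(a,6,(230,0)),z=z,s=s);B=deproj("wrist",*f(b,6,(230,0)),z=z,s=s)
    v=A-B; print(z,A.round(4),B.round(4),"len",np.linalg.norm(v).round(4),"yaw",np.degrees(np.arctan2(-v[0],v[1])).round(2),"mid",((A+B)/2).round(4))
seg((165,478),(622,395),.01); seg((120,318),(555,232),.08); seg((210,402),(550,335),.035)
for p in [(158,45),(156,92),(156,408),(156,490),(156,548)]:
    print(deproj("wrist",*f(p,4.4,(280,105)),z=.009 if p[1] in(45,548) else .018,s=s).round(4))
for p in [(366,197),(373,240),(435,535)]:
    print("A",deproj("wrist",*f(p,4.4,(280,105)),z=.009 if p[1] in(197,548) else .018,s=s).round(4))
E
```

```text
0.01 [0.674  0.2143 0.01  ] [0.6759 0.1261 0.01  ] len 0.0882 yaw 1.23 mid [0.675  0.1702 0.01  ]
0.08 [0.6874 0.2041 0.08  ] [0.6895 0.1374 0.08  ] len 0.0667 yaw 1.78 mid [0.6884 0.1707 0.08  ]
0.035 [0.6816 0.1995 0.035 ] [0.6837 0.1388 0.035 ] len 0.0608 yaw 1.91 mid [0.6827 0.1691 0.035 ]
[0.6256 0.1537 0.009 ]
[0.6137 0.1559 0.018 ]
[0.5281 0.1685 0.018 ]
[0.5039 0.172  0.018 ]
[0.4829 0.1753 0.009 ]
A [0.5773 0.1027 0.009 ]
A [0.5665 0.1031 0.018 ]
A [0.479  0.0941 0.018 ]
```

```bash
python3 - <<'E'
from h import *
plan([.5543,.1645,.028],-8.6)
E
```

```text
t [ 0.0009 -0.0021  0.2151] w [-0.48 -0.14  0.2 ] rows 6.0 | pos [0.5523 0.1609 0.243 ] yaw -8.4 F [-1.3 -0.1 -0.5] wid 0.568 time 8.3 j [ 0.62  0.2  -0.23 -0.   -1.14  0.81]
```

Request:
carry_out([
  {"wx": -0.5,"wy": -0.1,"wz": 0.2,"tx": 0.001,"ty": -0.002,"tz": 0.03,"hand": 0.04},
  {"wx": -0.5,"wy": -0.1,"wz": 0.2,"tx": 0.001,"ty": -0.002,"tz": 0.06,"hand": 0.04},
  {"wx": -0.5,"wy": -0.1,"wz": 0.2,"tx": 0.001,"ty": -0.002,"tz": 0.09,"hand": 0.04},
  {"wx": -0.5,"wy": -0.1,"wz": 0.2,"tx": 0.001,"ty": -0.002,"tz": 0.115,"hand": 0.04},
  {"wx": -0.5,"wy": -0.1,"wz": 0.2,"tx": 0.001,"ty": -0.002,"tz": 0.13,"hand": 0.04},
  {"wx": -0.5,"wy": -0.1,"wz": 0.2,"tx": 0.001,"ty": -0.002,"tz": 0.14,"hand": 0.04},
  {"wx": -0.5,"wy": -0.1,"wz": 0.2,"tx": 0.001,"ty": -0.002,"tz": 0.14,"hand": 0.04},
], squeeze=40)

```text
time: 8.88
position: [0.5528, 0.1632, 0.1007]
orientation: [[0.989, -0.151, -0.003], [-0.151, -0.989, -0.002], [-0.003, 0.003, -1.0]]
force: [0.7, -0.1, -0.0]
width: 0.454
```

```bash
python3 - <<'E'
from h import *
plan([.5543,.1645,.028],-8.6)
E
```

```text
t [ 0.0015 -0.0017  0.0727] w [ 0.16  0.15 -0.08] rows 2.0 | pos [0.5528 0.1632 0.1007] yaw -8.68 F [ 0.7 -0.1 -0. ] wid 0.454 time 8.88 j [ 0.63  0.34 -0.4   0.   -0.84  0.79]
```

Request:
carry_out([
  {"wx": 0,"wy": 0,"wz": 0,"tx": 0.0015,"ty": -0.0017,"tz": 0.025,"hand": 0.04},
  {"wx": 0,"wy": 0,"wz": 0,"tx": 0.0015,"ty": -0.0017,"tz": 0.045,"hand": 0.04},
  {"wx": 0,"wy": 0,"wz": 0,"tx": 0.0015,"ty": -0.0017,"tz": 0.06,"hand": 0.04},
  {"wx": 0,"wy": 0,"wz": 0,"tx": 0.0015,"ty": -0.0017,"tz": 0.07,"hand": 0.04},
  {"wx": 0,"wy": 0,"wz": 0,"tx": 0.0015,"ty": -0.0017,"tz": 0.072,"hand": 0.04},
  {"wx": 0,"wy": 0,"wz": 0,"tx": 0.0015,"ty": -0.0017,"tz": 0.072,"hand": 0.04},
])

```text
time: 9.38
position: [0.5546, 0.1647, 0.029]
orientation: [[0.989, -0.151, -0.003], [-0.151, -0.989, -0.003], [-0.002, 0.003, -1.0]]
force: [0.3, 0.3, 1.3]
width: 0.46
```

```bash
python3 - <<'E'
from h import *
plan([.5543,.1645,.028],-8.6)
s,im,d=shot("w4")
E
```

```text
t [-0.0003  0.0002  0.001 ] w [ 0.17  0.14 -0.08] rows 1.0 | pos [0.5546 0.1647 0.029 ] yaw -8.68 F [0.3 0.3 1.3] wid 0.46 time 9.38 j [ 0.63  0.44 -0.45  0.   -0.68  0.79]
```

View pics/w4.png

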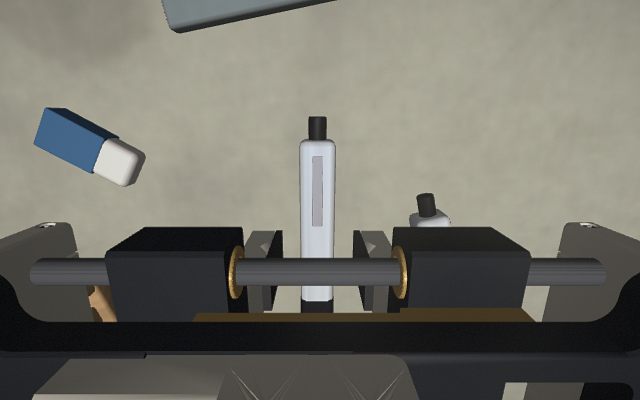

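Well centred between the fingers (pen at column 317). Close.

Request:
carry_out([
  {"wx": 0,"wy": 0,"wz": 0,"tx": 0,"ty": 0,"tz": 0.001,"hand": 0.015},
  {"wx": 0,"wy": 0,"wz": 0,"tx": 0,"ty": 0,"tz": 0.001,"hand": 0.01},
  {"wx": 0,"wy": 0,"wz": 0,"tx": 0,"ty": 0,"tz": 0.001,"hand": 0.01},
  {"wx": 0,"wy": 0,"wz": 0,"tx": 0,"ty": 0,"tz": 0.001,"hand": 0.01},
  {"wx": 0,"wy": 0,"wz": 0,"tx": 0,"ty": 0,"tz": 0.001,"hand": 0.01},
  {"wx": 0,"wy": 0,"wz": 0,"tx": 0,"ty": 0,"tz": 0.001,"hand": 0.01},
], squeeze=40)

```text
time: 9.93
position: [0.5552, 0.1651, 0.0292]
orientation: [[0.989, -0.151, -0.001], [-0.151, -0.989, -0.002], [-0.001, 0.002, -1.0]]
force: [-1.3, -0.1, 5.2]
width: 0.201
```

```bash
python3 - <<'E'
from h import *
s=monitor.sense();print(s["width"]*.0876)
# pad frame push pose: pen tip 72 ahead of TCP, pad at .6825,.170 yaw 1.7
y=np.radians(1.7); 
for back in (.04,.015): 
  P=np.array([.6825,.170])-(0.072+back)*np.array([np.cos(y),np.sin(y)]); print(P); plan([P[0],P[1],.076],1.7)
E
```

```text
0.0176072640715581
[0.5705493  0.16667738]
t [ 0.0149 -0.0038 -0.0468] w [  0.1    0.07 -10.36] rows 2.0 | pos [0.5552 0.1651 0.0292] yaw -8.66 F [-1.3 -0.1  5.2] wid 0.201 time 9.93 j [ 0.63  0.44 -0.45  0.   -0.68  0.79]
[0.59553829 0.16741904]
t [ 0.0395 -0.0083 -0.0468] w [  0.1    0.07 -10.36] rows 2.0 | pos [0.5552 0.1651 0.0292] yaw -8.66 F [-1.3 -0.1  5.2] wid 0.201 time 9.93 j [ 0.63  0.44 -0.45  0.   -0.68  0.79]
```

Request:
carry_out([
  {"wx": 0,"wy": 0,"wz": 0,"tx": 0,"ty": 0,"tz": -0.015,"hand": 0.01},
  {"wx": 0,"wy": 0,"wz": 0,"tx": 0,"ty": 0,"tz": -0.03,"hand": 0.01},
  {"wx": 0,"wy": 0,"wz": -2,"tx": 0,"ty": 0,"tz": -0.042,"hand": 0.01},
  {"wx": 0,"wy": 0,"wz": -5,"tx": 0.005,"ty": -0.001,"tz": -0.046,"hand": 0.01},
  {"wx": 0,"wy": 0,"wz": -8,"tx": 0.01,"ty": -0.003,"tz": -0.046,"hand": 0.01},
  {"wx": 0,"wy": 0,"wz": -10.3,"tx": 0.015,"ty": -0.004,"tz": -0.046,"hand": 0.01},
  {"wx": 0,"wy": 0,"wz": -10.3,"tx": 0.015,"ty": -0.004,"tz": -0.046,"hand": 0.01},
])

```text
time: 10.52
position: [0.5713, 0.167, 0.0752]
orientation: [[1.0, 0.03, -0.001], [0.03, -1.0, -0.001], [-0.001, 0.001, -1.0]]
force: [0.3, -0.3, 0.5]
width: 0.2
```

```bash
python3 - <<'E'
from h import *
plan([.5955,.1674,.075],1.7)
s,im,d=shot("w5")
E
```

```text
t [0.0242 0.0003 0.0001] w [0.08 0.05 0.03] rows 1.0 | pos [0.5713 0.167  0.0752] yaw 1.73 F [ 0.3 -0.3  0.5] wid 0.2 time 10.52 j [ 0.61  0.4  -0.38  0.   -0.79  0.99]
```

View pics/w5.png

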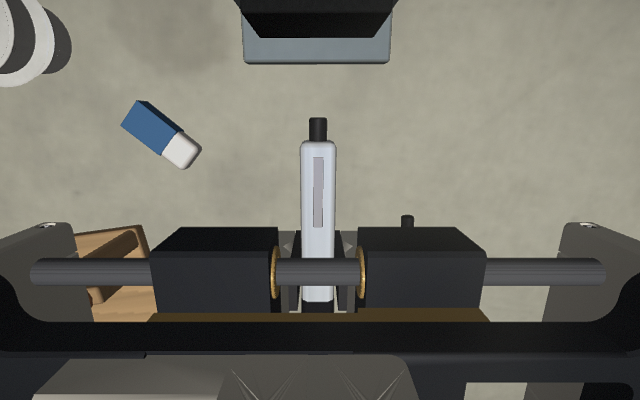

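Request:
carry_out([
  {"wx": 0,"wy": 0,"wz": 0,"tx": 0.012,"ty": 0,"tz": 0,"hand": 0.01},
  {"wx": 0,"wy": 0,"wz": 0,"tx": 0.022,"ty": 0,"tz": 0,"hand": 0.01},
  {"wx": 0,"wy": 0,"wz": 0,"tx": 0.03,"ty": 0,"tz": 0,"hand": 0.01},
  {"wx": 0,"wy": 0,"wz": 0,"tx": 0.035,"ty": 0,"tz": 0,"hand": 0.01},
  {"wx": 0,"wy": 0,"wz": 0,"tx": 0.038,"ty": 0,"tz": 0,"hand": 0.01},
  {"wx": 0,"wy": 0,"wz": 0,"tx": 0.041,"ty": 0,"tz": 0,"hand": 0.01},
  {"wx": 0,"wy": 0,"wz": 0,"tx": 0.044,"ty": 0,"tz": 0,"hand": 0.01},
  {"wx": 0,"wy": 0,"wz": 0,"tx": 0.044,"ty": 0,"tz": 0,"hand": 0.01},
])

```text
time: 11.23
position: [0.6137, 0.1677, 0.0743]
orientation: [[1.0, 0.027, -0.004], [0.027, -1.0, -0.003], [-0.004, 0.002, -1.0]]
force: [-4.3, 1.2, 1.5]
width: 0.199
```

Request:
carry_out([
  {"wx": 0,"wy": 0,"wz": 0,"tx": 0.002,"ty": 0,"tz": 0,"hand": 0.01},
  {"wx": 0,"wy": 0,"wz": 0,"tx": 0.004,"ty": 0,"tz": 0,"hand": 0.01},
  {"wx": 0,"wy": 0,"wz": 0,"tx": 0.006,"ty": 0,"tz": 0,"hand": 0.01},
  {"wx": 0,"wy": 0,"wz": 0,"tx": 0.007,"ty": 0,"tz": 0,"hand": 0.01},
])

```text
time: 11.57
position: [0.619, 0.1676, 0.074]
orientation: [[1.0, 0.027, -0.007], [0.027, -1.0, -0.003], [-0.007, 0.003, -1.0]]
force: [-9.9, 2.0, 4.4]
width: 0.202
```

Request:
carry_out([
  {"wx": 0,"wy": 0,"wz": 0,"tx": 0.002,"ty": 0,"tz": 0,"hand": 0.01},
  {"wx": 0,"wy": 0,"wz": 0,"tx": 0.003,"ty": 0,"tz": 0,"hand": 0.01},
  {"wx": 0,"wy": 0,"wz": 0,"tx": 0.004,"ty": 0,"tz": 0,"hand": 0.01},
  {"wx": 0,"wy": 0,"wz": 0,"tx": 0.004,"ty": 0,"tz": 0,"hand": 0.01},
])

```text
time: 11.9
position: [0.6192, 0.1673, 0.0733]
orientation: [[1.0, 0.027, -0.013], [0.026, -1.0, -0.005], [-0.013, 0.004, -1.0]]
force: [-14.9, 3.7, 5.5]
width: 0.199
```

```bash
python3 - <<'E'
from h import *
plan([.5955,.1674,.075],1.7)
s,im,d=shot("w6")
E
```

```text
t [-0.0238 -0.0008 -0.0014] w [ 0.25  0.77 -0.18] rows 1.0 | pos [0.6192 0.1673 0.0733] yaw 1.52 F [-14.9   3.7   5.5] wid 0.199 time 11.9 j [ 0.57  0.47 -0.26 -0.   -0.86  1.03]
```

View pics/w6.png

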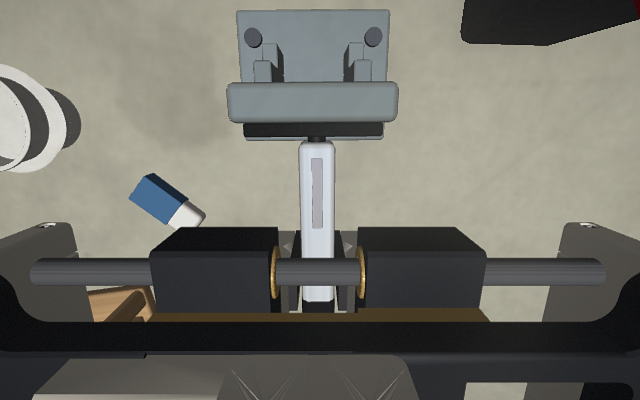

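Request:
carry_out([
  {"wx": 0,"wy": 0,"wz": 0,"tx": 0.004,"ty": 0,"tz": 0,"hand": 0.01},
  {"wx": 0,"wy": 0,"wz": 0,"tx": 0.007,"ty": 0,"tz": 0,"hand": 0.01},
  {"wx": 0,"wy": 0,"wz": 0,"tx": 0.007,"ty": 0,"tz": 0,"hand": 0.01},
])

```text
time: 12.2
position: [0.6203, 0.1666, 0.0713]
orientation: [[0.999, 0.026, -0.024], [0.026, -1.0, -0.007], [-0.024, 0.007, -1.0]]
force: [-21.3, 3.8, 5.3]
width: 0.2
```

Request:
carry_out([
  {"wx": 0,"wy": 0,"wz": 0,"tx": -0.01,"ty": 0,"tz": 0,"hand": 0.01},
  {"wx": 0,"wy": 0,"wz": 0,"tx": -0.025,"ty": 0,"tz": -0.001,"hand": 0.01},
  {"wx": 0,"wy": 0.7,"wz": 0,"tx": -0.04,"ty": 0,"tz": -0.001,"hand": 0.01},
  {"wx": 0,"wy": 0.7,"wz": 0,"tx": -0.04,"ty": 0,"tz": -0.001,"hand": 0.01},
])

```text
time: 12.53
position: [0.5779, 0.1653, 0.0735]
orientation: [[1.0, 0.026, -0.012], [0.026, -1.0, -0.007], [-0.012, 0.006, -1.0]]
force: [-1.2, -0.9, -1.9]
width: 0.198
```

```bash
python3 - <<'E'
from h import *
plan(rest(0,.045,.15),9.95)
s,im,d=shot("w7")
cv2.imwrite("pics/w7a.png",np.hstack([cv2.resize(im[60:240,260:380],None,fx=3,fy=3),cv2.resize(cv2.imread("pics/w5.png")[60:240,260:380],None,fx=3,fy=3)]))
E
```

```text
t [-0.0952 -0.253  -0.077 ] w [ 0.32  0.73 -8.47] rows 7.0 | pos [0.5779 0.1653 0.0735] yaw 1.47 F [-1.2 -0.9 -1.9] wid 0.198 time 12.53 j [ 0.6   0.41 -0.36 -0.   -0.81  1.  ]
```

View pics/w7a.png

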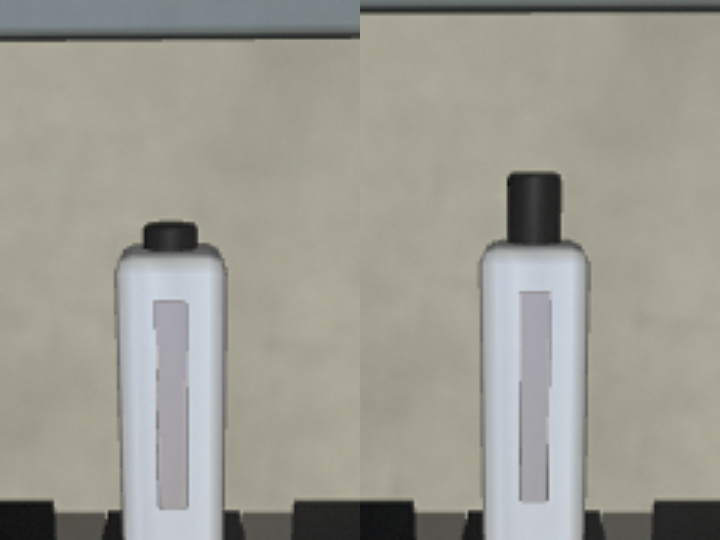

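Request:
carry_out([
  {"wx": 0.3,"wy": 0.7,"wz": 0,"tx": -0.01,"ty": 0,"tz": -0.03,"hand": 0.01},
  {"wx": 0.3,"wy": 0.7,"wz": 0,"tx": -0.03,"ty": 0,"tz": -0.065,"hand": 0.01},
  {"wx": 0.3,"wy": 0.7,"wz": -1,"tx": -0.05,"ty": -0.02,"tz": -0.095,"hand": 0.01},
  {"wx": 0.3,"wy": 0.7,"wz": -2,"tx": -0.065,"ty": -0.055,"tz": -0.105,"hand": 0.01},
  {"wx": 0.3,"wy": 0.7,"wz": -3,"tx": -0.08,"ty": -0.09,"tz": -0.105,"hand": 0.01},
  {"wx": 0.3,"wy": 0.7,"wz": -5,"tx": -0.09,"ty": -0.125,"tz": -0.105,"hand": 0.01},
  {"wx": 0.3,"wy": 0.7,"wz": -7,"tx": -0.095,"ty": -0.16,"tz": -0.105,"hand": 0.01},
  {"wx": 0.3,"wy": 0.7,"wz": -8.5,"tx": -0.095,"ty": -0.19,"tz": -0.105,"hand": 0.01},
])

```text
time: 13.25
position: [0.4799, 0.3563, 0.1797]
orientation: [[0.984, 0.177, 0.001], [0.177, -0.984, 0.002], [0.002, -0.001, -1.0]]
force: [1.7, 0.2, -0.0]
width: 0.201
```

```bash
python3 - <<'E'
from h import *
plan(rest(0,.045,.15),9.95)
E
```

```text
t [ 0.0079 -0.0595  0.0298] w [-0.08 -0.1   0.23] rows 2.0 | pos [0.4799 0.3563 0.1797] yaw 10.18 F [ 1.7  0.2 -0. ] wid 0.201 time 13.25 j [ 0.97  0.29 -0.26  0.   -1.02  0.78]
```

Request:
carry_out([
  {"wx": 0,"wy": 0,"wz": 0,"tx": 0.004,"ty": -0.02,"tz": 0.01,"hand": 0.01},
  {"wx": 0,"wy": 0,"wz": 0,"tx": 0.008,"ty": -0.04,"tz": 0.02,"hand": 0.01},
  {"wx": 0,"wy": 0,"wz": 0.2,"tx": 0.008,"ty": -0.055,"tz": 0.03,"hand": 0.01},
  {"wx": 0,"wy": 0,"wz": 0.2,"tx": 0.008,"ty": -0.0595,"tz": 0.03,"hand": 0.01},
  {"wx": 0,"wy": 0,"wz": 0.2,"tx": 0.008,"ty": -0.0595,"tz": 0.03,"hand": 0.01},
])

```text
time: 13.67
position: [0.477, 0.4168, 0.1487]
orientation: [[0.985, 0.174, 0.001], [0.174, -0.985, 0.0], [0.001, 0.0, -1.0]]
force: [0.1, -0.5, -1.1]
width: 0.206
```

```bash
python3 - <<'E'
from h import *
plan(rest(0.001,.045,.079),9.95)
s,im,d=shot("w8")
shot("side2","side"); 
s,im,d=pickle.load(open("side2.pkl","rb")); cv2.imwrite("pics/side2c.png",cv2.resize(im[150:370,160:460],None,fx=2.6,fy=2.6))
E
```

```text
t [0.0011 0.0006 0.0697] w [ 0.   -0.03  0.08] rows 2.0 | pos [0.477  0.4168 0.1487] yaw 10.03 F [ 0.1 -0.5 -1.1] wid 0.206 time 13.67 j [ 1.03  0.37 -0.22  0.   -0.98  0.72]
```

View pics/w8.png

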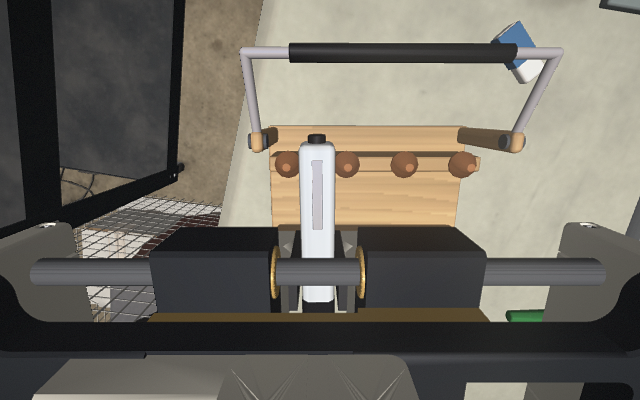

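View pics/side2c.png

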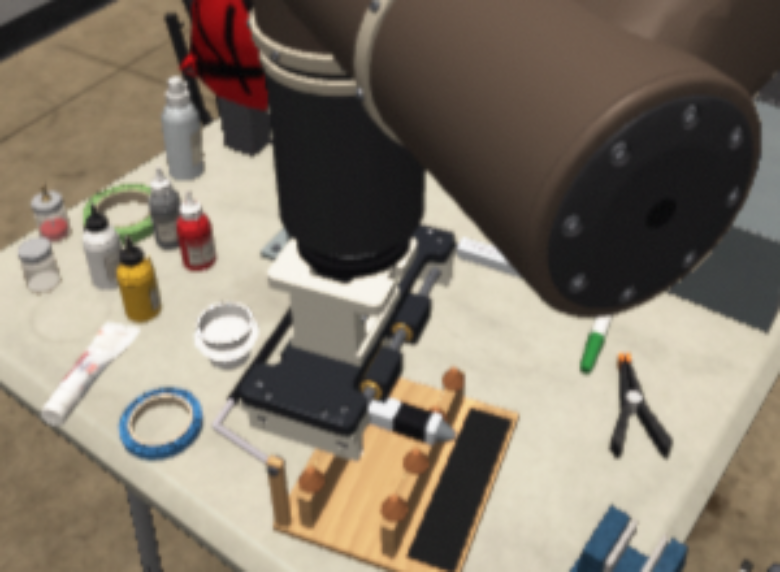

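Request:
carry_out([
  {"wx": 0,"wy": 0,"wz": 0,"tx": 0.001,"ty": 0.0006,"tz": 0.02,"hand": 0.01},
  {"wx": 0,"wy": 0,"wz": 0,"tx": 0.001,"ty": 0.0006,"tz": 0.038,"hand": 0.01},
  {"wx": 0,"wy": 0,"wz": 0,"tx": 0.001,"ty": 0.0006,"tz": 0.052,"hand": 0.01},
  {"wx": 0,"wy": 0,"wz": 0,"tx": 0.001,"ty": 0.0006,"tz": 0.062,"hand": 0.01},
  {"wx": 0,"wy": 0,"wz": 0,"tx": 0.001,"ty": 0.0006,"tz": 0.067,"hand": 0.01},
  {"wx": 0,"wy": 0,"wz": 0,"tx": 0.001,"ty": 0.0006,"tz": 0.069,"hand": 0.01},
  {"wx": 0,"wy": 0,"wz": 0,"tx": 0.001,"ty": 0.0006,"tz": 0.069,"hand": 0.01},
])

```text
time: 14.35
position: [0.479, 0.4153, 0.0814]
orientation: [[0.985, 0.173, 0.002], [0.173, -0.985, 0.001], [0.002, -0.001, -1.0]]
force: [0.8, 0.3, 0.2]
width: 0.205
```

Request:
carry_out([
  {"wx": 0,"wy": 0,"wz": 0,"tx": 0,"ty": 0,"tz": 0.001,"hand": 0.01},
  {"wx": 0,"wy": 0,"wz": 0,"tx": 0,"ty": 0,"tz": 0.002,"hand": 0.01},
  {"wx": 0,"wy": 0,"wz": 0,"tx": 0,"ty": 0,"tz": 0.003,"hand": 0.01},
])

```text
time: 14.6
position: [0.4797, 0.4157, 0.08]
orientation: [[0.985, 0.174, 0.004], [0.174, -0.985, 0.003], [0.004, -0.002, -1.0]]
force: [0.2, -3.1, 9.8]
width: 0.202
```

Touching the rails (about 10 N up). Release.

Request:
carry_out([
  {"wx": 0,"wy": 0,"wz": 0,"tx": 0,"ty": 0,"tz": 0,"hand": 0.022},
  {"wx": 0,"wy": 0,"wz": 0,"tx": 0,"ty": 0,"tz": 0,"hand": 0.026},
  {"wx": 0,"wy": 0,"wz": 0,"tx": 0,"ty": 0,"tz": 0,"hand": 0.03},
  {"wx": 0,"wy": 0,"wz": 0,"tx": 0,"ty": 0,"tz": 0,"hand": 0.034},
  {"wx": 0,"wy": 0,"wz": 0,"tx": 0,"ty": 0,"tz": 0,"hand": 0.034},
])

```text
time: 15.02
position: [0.4797, 0.4158, 0.08]
orientation: [[0.985, 0.174, 0.003], [0.174, -0.985, 0.003], [0.004, -0.002, -1.0]]
force: [1.0, 0.1, -0.6]
width: 0.377
```

Request:
carry_out([
  {"wx": 0,"wy": 0,"wz": 0,"tx": 0,"ty": 0,"tz": -0.01,"hand": 0.036},
  {"wx": 0,"wy": 0,"wz": 0,"tx": 0,"ty": 0,"tz": -0.03,"hand": 0.036},
  {"wx": 0,"wy": 0,"wz": 0,"tx": 0,"ty": 0,"tz": -0.06,"hand": 0.036},
  {"wx": 0,"wy": 0,"wz": 0,"tx": 0,"ty": 0,"tz": -0.1,"hand": 0.036},
  {"wx": 0,"wy": 0,"wz": 0,"tx": 0,"ty": 0,"tz": -0.14,"hand": 0.036},
  {"wx": 0,"wy": 0,"wz": 0,"tx": 0,"ty": 0,"tz": -0.14,"hand": 0.036},
])

```text
time: 15.52
position: [0.4821, 0.4181, 0.2301]
orientation: [[0.984, 0.175, 0.013], [0.175, -0.984, 0.012], [0.015, -0.01, -1.0]]
force: [1.5, 1.1, 1.7]
width: 0.407
```

```bash
python3 - <<'E'
from h import *
plan([.506,.0975,.22],4.6)
s,im,d=shot("w9")
s,im,d=shot("side3","side"); cv2.imwrite("pics/side3c.png",cv2.resize(im[150:370,160:460],None,fx=2.6,fy=2.6))
E
```

```text
t [-0.0328  0.3199  0.0064] w [-0.6  -0.83  5.49] rows 8.0 | pos [0.4821 0.4181 0.2301] yaw 10.09 F [1.5 1.1 1.7] wid 0.407 time 15.52 j [ 1.02  0.3  -0.12  0.01 -1.13  0.72]
```

View pics/w9.png

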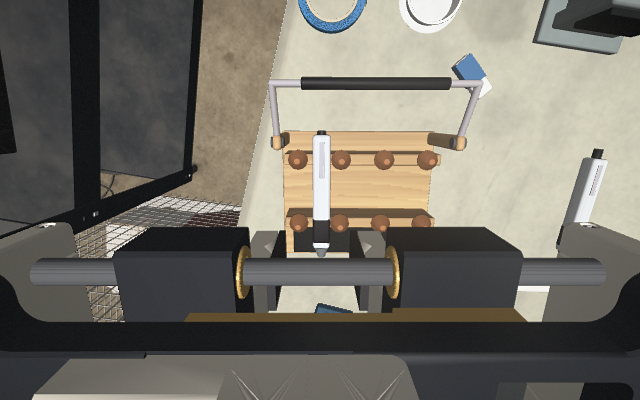

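View pics/side3c.png

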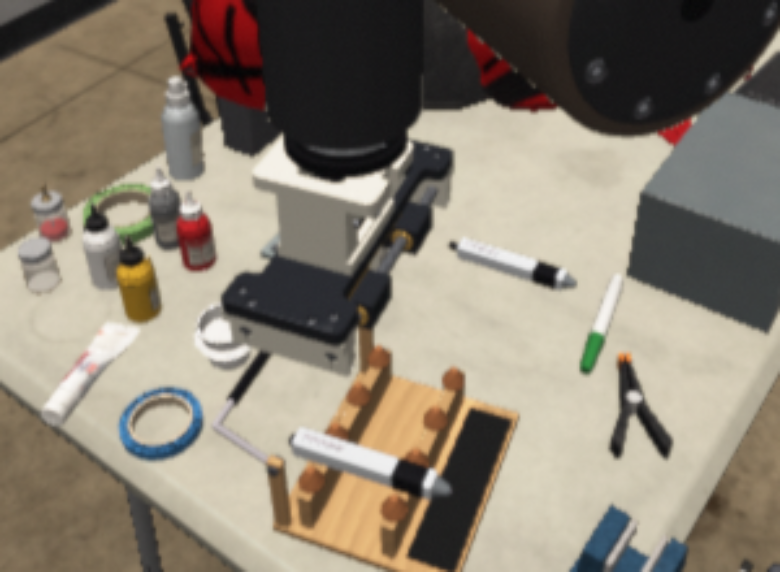

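Request:
carry_out([
  {"wx": -0.6,"wy": -0.8,"wz": 1,"tx": 0,"ty": 0.03,"tz": 0,"hand": 0.04},
  {"wx": -0.6,"wy": -0.8,"wz": 2,"tx": -0.01,"ty": 0.07,"tz": 0,"hand": 0.04},
  {"wx": -0.6,"wy": -0.8,"wz": 3,"tx": -0.02,"ty": 0.11,"tz": 0,"hand": 0.04},
  {"wx": -0.6,"wy": -0.8,"wz": 4,"tx": -0.03,"ty": 0.15,"tz": 0,"hand": 0.04},
  {"wx": -0.6,"wy": -0.8,"wz": 5,"tx": -0.033,"ty": 0.19,"tz": 0,"hand": 0.04},
  {"wx": -0.6,"wy": -0.8,"wz": 5,"tx": -0.033,"ty": 0.23,"tz": 0,"hand": 0.04},
  {"wx": -0.6,"wy": -0.8,"wz": 5,"tx": -0.033,"ty": 0.27,"tz": 0,"hand": 0.04},
  {"wx": -0.6,"wy": -0.8,"wz": 5,"tx": -0.033,"ty": 0.3,"tz": 0,"hand": 0.04},
])

```text
time: 16.28
position: [0.4985, 0.1122, 0.2206]
orientation: [[0.996, 0.087, -0.008], [0.087, -0.996, -0.006], [-0.008, 0.005, -1.0]]
force: [1.3, 0.3, -0.1]
width: 0.456
```

Request:
carry_out([
  {"wx": 0,"wy": 0,"wz": 0.2,"tx": 0,"ty": 0.02,"tz": 0,"hand": 0.04},
  {"wx": 0,"wy": 0,"wz": 0.2,"tx": 0,"ty": 0.02,"tz": 0,"hand": 0.04},
])

```text
time: 16.45
position: [0.4992, 0.0887, 0.2198]
orientation: [[0.997, 0.08, -0.01], [0.08, -0.997, -0.007], [-0.011, 0.006, -1.0]]
force: [-0.5, -0.6, 0.3]
width: 0.457
```

```bash
python3 - <<'E'
from h import *
plan([.506,.0975,.22],4.8)
s,im,d=shot("w10")
cv2.imwrite("pics/w10b.png",cv2.resize(im[90:240,260:380],None,fx=4,fy=4,interpolation=cv2.INTER_CUBIC))
E
```

```text
t [ 0.0074 -0.0083 -0.0003] w [ 0.36  0.6  -0.2 ] rows 1.0 | pos [0.4992 0.0887 0.2198] yaw 4.59 F [-0.5 -0.6  0.3] wid 0.457 time 16.45 j [ 0.56  0.11 -0.39  0.   -1.08  1.09]
```

View pics/w10b.png

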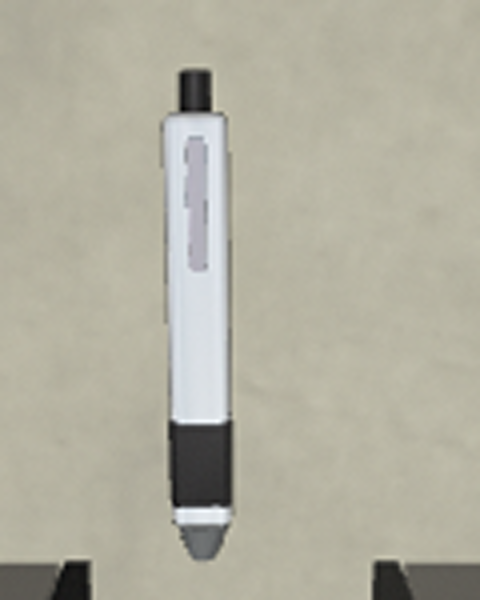

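```bash
python3 - <<'E'
from h import *
s,im,d=pickle.load(open("w10.pkl","rb"))
f=lambda p,sc,o:(np.array(p,float)+.5)/sc-.5+np.array(o)
g=lambda p,z:deproj("wrist",*f(p,4,(260,90)),z=z,s=s)
a=g((195,70),.009);b=g((203,560),.009);v=a-b;c=(a+b)/2
print(a,b,c,np.linalg.norm(v),np.degrees(np.arctan2(v[1],v[0])))
a=g((195,117),.018);b=g((201,505),.018);v=a-b;print(a,b,np.degrees(np.arctan2(v[1],v[0])))
plan([c[0],c[1],.028],5)
E
```

```text
[0.57711569 0.10301392 0.009     ] [0.43351906 0.09014736 0.009     ] [0.50531738 0.09658064 0.009     ] 0.1441719145900797 5.120145386335436
[0.56489843 0.10192942 0.018     ] [0.45452102 0.09215854 0.018     ] 5.05877608336458
t [ 0.0081 -0.0071  0.1918] w [ 0.34  0.56 -0.39] rows 5.0 | pos [0.4996 0.0901 0.2199] yaw 4.61 F [0.4 0.9 0.3] wid 0.456 time 16.5 j [ 0.57  0.11 -0.39  0.   -1.08  1.08]
```

Request:
carry_out([
  {"wx": 0.3,"wy": 0.6,"wz": -0.4,"tx": 0.004,"ty": -0.004,"tz": 0.03,"hand": 0.04},
  {"wx": 0.3,"wy": 0.6,"wz": -0.4,"tx": 0.008,"ty": -0.007,"tz": 0.06,"hand": 0.04},
  {"wx": 0.3,"wy": 0.6,"wz": -0.4,"tx": 0.008,"ty": -0.007,"tz": 0.09,"hand": 0.04},
  {"wx": 0.3,"wy": 0.6,"wz": -0.4,"tx": 0.008,"ty": -0.007,"tz": 0.11,"hand": 0.04},
  {"wx": 0.3,"wy": 0.6,"wz": -0.4,"tx": 0.008,"ty": -0.007,"tz": 0.125,"hand": 0.04},
  {"wx": 0.3,"wy": 0.6,"wz": -0.4,"tx": 0.008,"ty": -0.007,"tz": 0.13,"hand": 0.04},
  {"wx": 0.3,"wy": 0.6,"wz": -0.4,"tx": 0.008,"ty": -0.007,"tz": 0.13,"hand": 0.04},
])

```text
time: 17.08
position: [0.5047, 0.0969, 0.0882]
orientation: [[0.996, 0.088, -0.003], [0.088, -0.996, -0.002], [-0.003, 0.002, -1.0]]
force: [0.1, -0.0, 0.6]
width: 0.461
```

```bash
python3 - <<'E'
from h import *
plan([.5053,.0966,.028],5.1)
shot("w11")
E
```

```text
t [0.0007 0.0002 0.0602] w [ 0.13  0.16 -0.06] rows 2.0 | pos [0.5047 0.0969 0.0882] yaw 5.04 F [ 0.1 -0.   0.6] wid 0.461 time 17.08 j [ 0.57  0.27 -0.55  0.   -0.76  1.09]
```

View pics/w11.png

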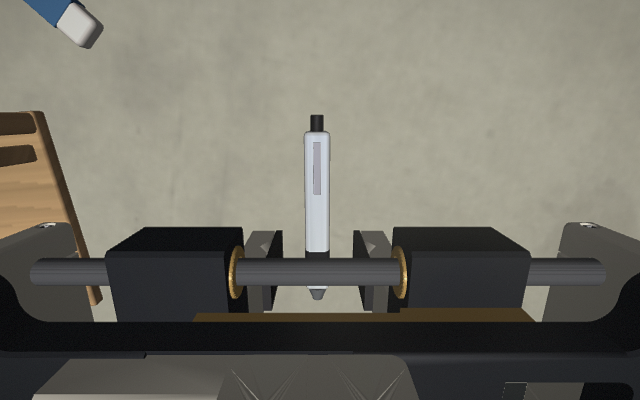

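Pen at column 317, centred and parallel. Descend and grip.

Request:
carry_out([
  {"wx": 0,"wy": 0,"wz": 0,"tx": 0,"ty": 0,"tz": 0.02,"hand": 0.04},
  {"wx": 0,"wy": 0,"wz": 0,"tx": 0,"ty": 0,"tz": 0.038,"hand": 0.04},
  {"wx": 0,"wy": 0,"wz": 0,"tx": 0,"ty": 0,"tz": 0.05,"hand": 0.04},
  {"wx": 0,"wy": 0,"wz": 0,"tx": 0,"ty": 0,"tz": 0.058,"hand": 0.04},
  {"wx": 0,"wy": 0,"wz": 0,"tx": 0,"ty": 0,"tz": 0.06,"hand": 0.04},
  {"wx": 0,"wy": 0,"wz": 0,"tx": 0,"ty": 0,"tz": 0.06,"hand": 0.04},
])

```text
time: 17.63
position: [0.5058, 0.0974, 0.0298]
orientation: [[0.996, 0.088, -0.0], [0.088, -0.996, -0.002], [-0.0, 0.002, -1.0]]
force: [0.3, -0.4, -0.3]
width: 0.458
```

Request:
carry_out([
  {"wx": 0,"wy": 0,"wz": 0,"tx": 0,"ty": 0,"tz": 0,"hand": 0.015},
  {"wx": 0,"wy": 0,"wz": 0,"tx": 0,"ty": 0,"tz": 0,"hand": 0.01},
  {"wx": 0,"wy": 0,"wz": 0,"tx": 0,"ty": 0,"tz": 0,"hand": 0.01},
  {"wx": 0,"wy": 0,"wz": 0,"tx": 0,"ty": 0,"tz": 0,"hand": 0.01},
  {"wx": 0,"wy": 0,"wz": 0,"tx": 0,"ty": 0,"tz": 0,"hand": 0.01},
  {"wx": 0,"wy": 0,"wz": 0,"tx": 0,"ty": 0,"tz": 0,"hand": 0.01},
], squeeze=40)

```text
time: 18.13
position: [0.5062, 0.0975, 0.0304]
orientation: [[0.996, 0.089, 0.001], [0.089, -0.996, -0.001], [0.0, 0.001, -1.0]]
force: [-1.6, -0.1, 5.8]
width: 0.198
```

```bash
python3 - <<'E'
from h import *
y=np.radians(1.7); 
for back in (.04,): 
  P=np.array([.6825,.170])-(0.072+back)*np.array([np.cos(y),np.sin(y)]); print(P); plan([P[0],P[1],.075],1.7)
E
```

```text
[0.5705493  0.16667738]
t [ 0.0703 -0.0631 -0.0446] w [ 0.07 -0.03  3.38] rows 3.0 | pos [0.5062 0.0975 0.0304] yaw 5.08 F [-1.6 -0.1  5.8] wid 0.198 time 18.13 j [ 0.57  0.36 -0.6   0.   -0.61  1.09]
```

Request:
carry_out([
  {"wx": 0,"wy": 0,"wz": 0,"tx": 0,"ty": 0,"tz": -0.02,"hand": 0.01},
  {"wx": 0,"wy": 0,"wz": 0,"tx": 0.005,"ty": -0.005,"tz": -0.04,"hand": 0.01},
  {"wx": 0,"wy": 0,"wz": 1,"tx": 0.02,"ty": -0.02,"tz": -0.046,"hand": 0.01},
  {"wx": 0,"wy": 0,"wz": 2,"tx": 0.04,"ty": -0.04,"tz": -0.046,"hand": 0.01},
  {"wx": 0,"wy": 0,"wz": 3.4,"tx": 0.06,"ty": -0.055,"tz": -0.046,"hand": 0.01},
  {"wx": 0,"wy": 0,"wz": 3.4,"tx": 0.068,"ty": -0.063,"tz": -0.046,"hand": 0.01},
  {"wx": 0,"wy": 0,"wz": 3.4,"tx": 0.07,"ty": -0.063,"tz": -0.046,"hand": 0.01},
  {"wx": 0,"wy": 0,"wz": 3.4,"tx": 0.07,"ty": -0.063,"tz": -0.046,"hand": 0.01},
])

```text
time: 18.8
position: [0.57, 0.1665, 0.0756]
orientation: [[1.0, 0.03, -0.001], [0.03, -1.0, -0.002], [-0.001, 0.002, -1.0]]
force: [-0.6, -0.6, -0.9]
width: 0.198
```

```bash
python3 - <<'E'
from h import *
plan([.5705,.1667,.076],1.7)
s,im,d=shot("w12")
E
```

```text
t [ 0.0005 -0.0002 -0.0004] w [0.1  0.04 0.01] rows 1.0 | pos [0.57   0.1665 0.0756] yaw 1.71 F [-0.6 -0.6 -0.9] wid 0.198 time 18.8 j [ 0.61  0.4  -0.38  0.   -0.79  0.99]
```

View pics/w12.png

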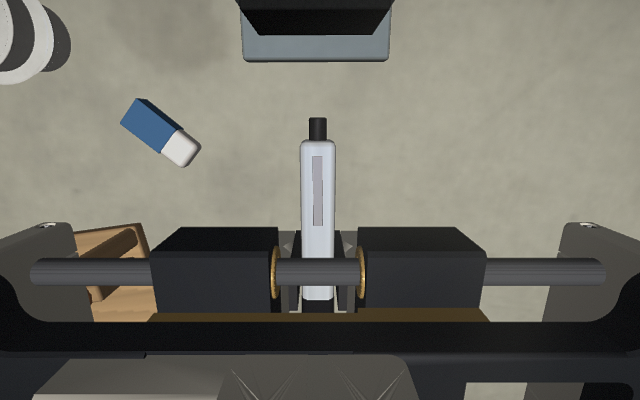

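Same pose as the first pen; push the same way.

Request:
carry_out([
  {"wx": 0,"wy": 0,"wz": 0,"tx": 0.012,"ty": 0,"tz": 0,"hand": 0.01},
  {"wx": 0,"wy": 0,"wz": 0,"tx": 0.022,"ty": 0,"tz": 0,"hand": 0.01},
  {"wx": 0,"wy": 0,"wz": 0,"tx": 0.03,"ty": 0,"tz": 0,"hand": 0.01},
  {"wx": 0,"wy": 0,"wz": 0,"tx": 0.036,"ty": 0,"tz": 0,"hand": 0.01},
  {"wx": 0,"wy": 0,"wz": 0,"tx": 0.039,"ty": 0,"tz": 0,"hand": 0.01},
  {"wx": 0,"wy": 0,"wz": 0,"tx": 0.042,"ty": 0,"tz": 0,"hand": 0.01},
  {"wx": 0,"wy": 0,"wz": 0,"tx": 0.045,"ty": 0,"tz": 0,"hand": 0.01},
  {"wx": 0,"wy": 0,"wz": 0,"tx": 0.047,"ty": 0,"tz": 0,"hand": 0.01},
])

```text
time: 19.52
position: [0.6148, 0.1668, 0.0751]
orientation: [[1.0, 0.029, -0.004], [0.029, -1.0, -0.003], [-0.004, 0.003, -1.0]]
force: [-6.0, -0.1, 1.9]
width: 0.201
```

Request:
carry_out([
  {"wx": 0,"wy": 0,"wz": 0,"tx": 0.002,"ty": 0,"tz": 0,"hand": 0.01},
  {"wx": 0,"wy": 0,"wz": 0,"tx": 0.004,"ty": 0,"tz": 0,"hand": 0.01},
  {"wx": 0,"wy": 0,"wz": 0,"tx": 0.006,"ty": 0,"tz": 0,"hand": 0.01},
  {"wx": 0,"wy": 0,"wz": 0,"tx": 0.007,"ty": 0,"tz": 0,"hand": 0.01},
])

```text
time: 19.85
position: [0.6188, 0.1665, 0.0743]
orientation: [[1.0, 0.028, -0.01], [0.028, -1.0, -0.004], [-0.01, 0.004, -1.0]]
force: [-13.8, 2.9, 5.4]
width: 0.199
```

Request:
carry_out([
  {"wx": 0,"wy": 0,"wz": 0,"tx": 0.002,"ty": 0,"tz": 0,"hand": 0.01},
  {"wx": 0,"wy": 0,"wz": 0,"tx": 0.004,"ty": 0,"tz": 0,"hand": 0.01},
  {"wx": 0,"wy": 0,"wz": 0,"tx": 0.006,"ty": 0,"tz": 0,"hand": 0.01},
  {"wx": 0,"wy": 0,"wz": 0,"tx": 0.006,"ty": 0,"tz": 0,"hand": 0.01},
])

```text
time: 20.18
position: [0.6194, 0.1657, 0.0727]
orientation: [[0.999, 0.028, -0.02], [0.028, -1.0, -0.007], [-0.02, 0.006, -1.0]]
force: [-17.8, 3.5, 6.5]
width: 0.201
```

Request:
carry_out([
  {"wx": 0,"wy": 0,"wz": 0,"tx": 0.004,"ty": 0,"tz": 0,"hand": 0.01},
  {"wx": 0,"wy": 0,"wz": 0,"tx": 0.007,"ty": 0,"tz": 0,"hand": 0.01},
  {"wx": 0,"wy": 0,"wz": 0,"tx": 0.007,"ty": 0,"tz": 0,"hand": 0.01},
])

```text
time: 20.43
position: [0.6202, 0.165, 0.0704]
orientation: [[0.999, 0.027, -0.032], [0.027, -1.0, -0.009], [-0.032, 0.009, -0.999]]
force: [-19.8, 5.3, 5.3]
width: 0.201
```

Request:
carry_out([
  {"wx": 0,"wy": 0,"wz": 0,"tx": -0.01,"ty": 0,"tz": 0,"hand": 0.01},
  {"wx": 0,"wy": 0.5,"wz": 0,"tx": -0.025,"ty": 0,"tz": -0.001,"hand": 0.01},
  {"wx": 0,"wy": 1.2,"wz": 0,"tx": -0.04,"ty": 0,"tz": -0.001,"hand": 0.01},
  {"wx": 0.3,"wy": 1.2,"wz": 0,"tx": -0.04,"ty": 0,"tz": -0.001,"hand": 0.01},
])

```text
time: 20.77
position: [0.5774, 0.1636, 0.0727]
orientation: [[1.0, 0.027, -0.012], [0.027, -1.0, -0.004], [-0.012, 0.004, -1.0]]
force: [-1.4, 0.7, -1.0]
width: 0.197
```

```bash
python3 - <<'E'
from h import *
plan(rest(0,-.045,.15),9.95)
s,im,d=shot("w13")
cv2.imwrite("pics/w13a.png",np.hstack([cv2.resize(im[60:240,260:380],None,fx=3,fy=3),cv2.resize(cv2.imread("pics/w7.png")[60:240,260:380],None,fx=3,fy=3)]))
s,im,d=shot("side4","side"); cv2.imwrite("pics/side4c.png",cv2.resize(im[150:370,160:460],None,fx=2.6,fy=2.6))
E
```

```text
t [-0.0811 -0.166  -0.0769] w [ 0.16  0.7  -8.39] rows 5.0 | pos [0.5774 0.1636 0.0727] yaw 1.56 F [-1.4  0.7 -1. ] wid 0.197 time 20.77 j [ 0.6   0.41 -0.36 -0.   -0.81  1.  ]
```

View pics/w13a.png

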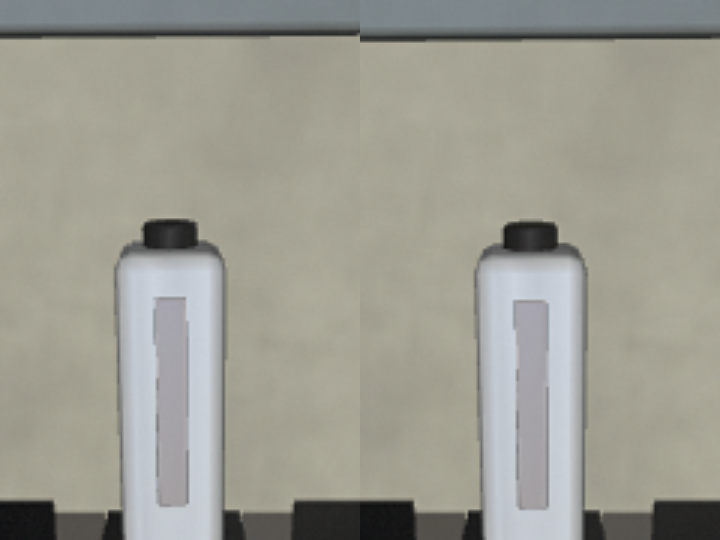

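View pics/side4c.png

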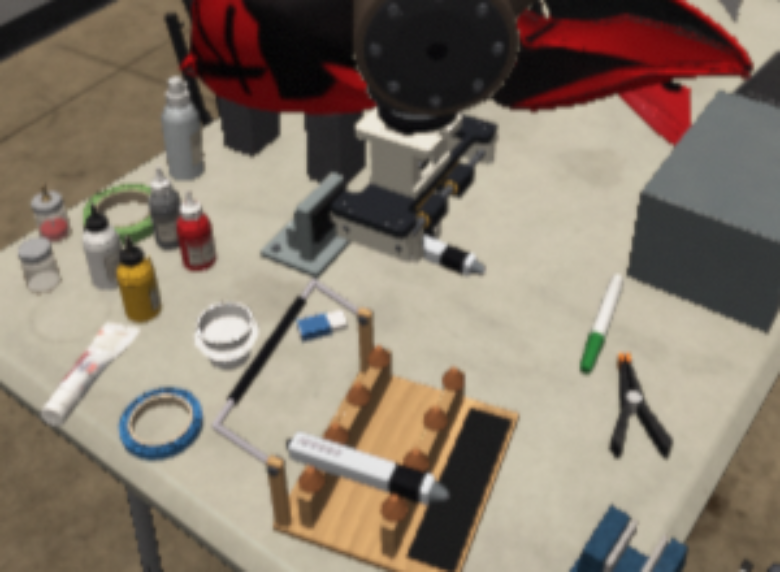

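Request:
carry_out([
  {"wx": 0.2,"wy": 0.7,"wz": 0,"tx": -0.01,"ty": 0,"tz": -0.03,"hand": 0.01},
  {"wx": 0.2,"wy": 0.7,"wz": 0,"tx": -0.03,"ty": 0,"tz": -0.065,"hand": 0.01},
  {"wx": 0.2,"wy": 0.7,"wz": -1,"tx": -0.05,"ty": -0.015,"tz": -0.095,"hand": 0.01},
  {"wx": 0.2,"wy": 0.7,"wz": -2,"tx": -0.06,"ty": -0.045,"tz": -0.105,"hand": 0.01},
  {"wx": 0.2,"wy": 0.7,"wz": -4,"tx": -0.07,"ty": -0.08,"tz": -0.105,"hand": 0.01},
  {"wx": 0.2,"wy": 0.7,"wz": -6,"tx": -0.08,"ty": -0.115,"tz": -0.105,"hand": 0.01},
  {"wx": 0.2,"wy": 0.7,"wz": -8.4,"tx": -0.081,"ty": -0.145,"tz": -0.1,"hand": 0.01},
  {"wx": 0.2,"wy": 0.7,"wz": -8.4,"tx": -0.081,"ty": -0.166,"tz": -0.09,"hand": 0.01},
])

```text
time: 21.53
position: [0.496, 0.3316, 0.1654]
orientation: [[0.984, 0.178, 0.004], [0.178, -0.984, 0.005], [0.005, -0.004, -1.0]]
force: [-0.7, 0.2, -1.3]
width: 0.2
```

```bash
python3 - <<'E'
from h import *
plan(rest(.001,-.045,.15),9.95)
E
```

```text
t [-0.003   0.0034  0.0154] w [-0.22 -0.3   0.28] rows 1.0 | pos [0.496  0.3316 0.1654] yaw 10.23 F [-0.7  0.2 -1.3] wid 0.2 time 21.53 j [ 0.92  0.3  -0.29  0.   -0.98  0.83]
```

Request:
carry_out([
  {"wx": -0.2,"wy": -0.3,"wz": 0.3,"tx": -0.002,"ty": 0.003,"tz": 0.01,"hand": 0.01},
  {"wx": -0.2,"wy": -0.3,"wz": 0.3,"tx": -0.003,"ty": 0.0034,"tz": 0.015,"hand": 0.01},
  {"wx": -0.2,"wy": -0.3,"wz": 0.3,"tx": -0.003,"ty": 0.0034,"tz": 0.015,"hand": 0.01},
])

```text
time: 21.78
position: [0.4932, 0.327, 0.1488]
orientation: [[0.985, 0.172, -0.002], [0.172, -0.985, -0.002], [-0.002, 0.001, -1.0]]
force: [-0.5, -0.8, -0.7]
width: 0.201
```

```bash
python3 - <<'E'
from h import *
plan(rest(0.001,-.045,.081),9.95)
s,im,d=shot("w14")
E
```

```text
t [ 0.0008 -0.0008  0.0678] w [ 0.08  0.14 -0.03] rows 2.0 | pos [0.4932 0.327  0.1488] yaw 9.92 F [-0.5 -0.8 -0.7] wid 0.201 time 21.78 j [ 0.92  0.31 -0.31 -0.   -0.95  0.83]
```

View pics/w14.png

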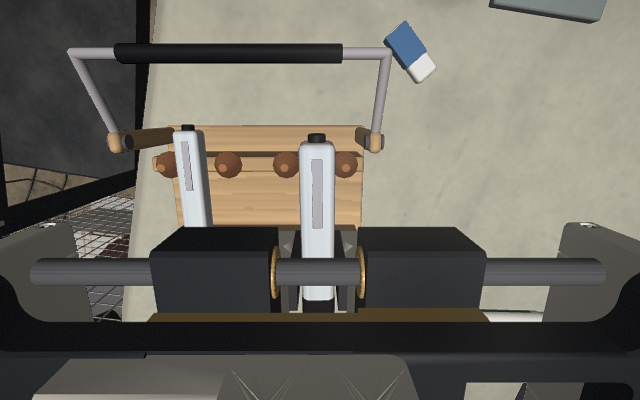

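Request:
carry_out([
  {"wx": 0,"wy": 0,"wz": 0,"tx": 0.001,"ty": -0.001,"tz": 0.02,"hand": 0.01},
  {"wx": 0,"wy": 0,"wz": 0,"tx": 0.001,"ty": -0.001,"tz": 0.038,"hand": 0.01},
  {"wx": 0,"wy": 0,"wz": 0,"tx": 0.001,"ty": -0.001,"tz": 0.052,"hand": 0.01},
  {"wx": 0,"wy": 0,"wz": 0,"tx": 0.001,"ty": -0.001,"tz": 0.062,"hand": 0.01},
  {"wx": 0,"wy": 0,"wz": 0,"tx": 0.001,"ty": -0.001,"tz": 0.067,"hand": 0.01},
  {"wx": 0,"wy": 0,"wz": 0,"tx": 0.001,"ty": -0.001,"tz": 0.069,"hand": 0.01},
  {"wx": 0,"wy": 0,"wz": 0,"tx": 0.001,"ty": -0.001,"tz": 0.069,"hand": 0.01},
])

```text
time: 22.42
position: [0.4947, 0.3271, 0.0815]
orientation: [[0.985, 0.172, -0.001], [0.172, -0.985, -0.002], [-0.002, 0.002, -1.0]]
force: [-2.1, -1.7, 3.9]
width: 0.202
```

Request:
carry_out([
  {"wx": 0,"wy": 0,"wz": 0,"tx": 0,"ty": -0.0007,"tz": 0.001,"hand": 0.01},
  {"wx": 0,"wy": 0,"wz": 0,"tx": 0,"ty": -0.0007,"tz": 0.002,"hand": 0.01},
  {"wx": 0,"wy": 0,"wz": 0,"tx": 0,"ty": -0.0007,"tz": 0.002,"hand": 0.01},
])

```text
time: 22.67
position: [0.4951, 0.3276, 0.0808]
orientation: [[0.985, 0.172, -0.0], [0.172, -0.985, -0.002], [-0.001, 0.002, -1.0]]
force: [-1.2, -3.8, 7.8]
width: 0.198
```

Request:
carry_out([
  {"wx": 0,"wy": 0,"wz": 0,"tx": 0,"ty": 0,"tz": 0,"hand": 0.02},
  {"wx": 0,"wy": 0,"wz": 0,"tx": 0,"ty": 0,"tz": 0,"hand": 0.023},
  {"wx": 0,"wy": 0,"wz": 0,"tx": 0,"ty": 0,"tz": 0,"hand": 0.027},
  {"wx": 0,"wy": 0,"wz": 0,"tx": 0,"ty": 0,"tz": 0,"hand": 0.032},
  {"wx": 0,"wy": 0,"wz": 0,"tx": 0,"ty": 0,"tz": 0,"hand": 0.034},
  {"wx": 0,"wy": 0,"wz": 0,"tx": 0,"ty": 0,"tz": 0,"hand": 0.034},
])

```text
time: 23.17
position: [0.4951, 0.3276, 0.0807]
orientation: [[0.985, 0.172, -0.0], [0.172, -0.985, -0.002], [-0.001, 0.002, -1.0]]
force: [0.3, -0.5, 0.3]
width: 0.385
```

```bash
python3 - <<'E'
from h import *
plan(rest(0.001,-.045,.15),9.95)
E
```

```text
t [-0.0013 -0.0003 -0.0693] w [ 0.12  0.04 -0.03] rows 2.0 | pos [0.4951 0.3276 0.0807] yaw 9.92 F [ 0.3 -0.5  0.3] wid 0.385 time 23.17 j [ 0.91  0.39 -0.38  0.   -0.81  0.83]
```

Request:
carry_out([
  {"wx": 0,"wy": 0,"wz": 0,"tx": 0,"ty": 0,"tz": -0.01,"hand": 0.036},
  {"wx": 0,"wy": 0,"wz": 0,"tx": 0,"ty": 0,"tz": -0.03,"hand": 0.036},
  {"wx": 0,"wy": 0,"wz": 0,"tx": 0,"ty": 0,"tz": -0.06,"hand": 0.036},
  {"wx": 0,"wy": 0,"wz": 0,"tx": 0,"ty": 0,"tz": -0.1,"hand": 0.036},
  {"wx": 0,"wy": 0,"wz": 0,"tx": -0.03,"ty": 0,"tz": -0.13,"hand": 0.036},
  {"wx": 0,"wy": 0,"wz": 0,"tx": -0.05,"ty": -0.02,"tz": -0.14,"hand": 0.036},
  {"wx": 0,"wy": 0,"wz": 0,"tx": -0.05,"ty": -0.045,"tz": -0.14,"hand": 0.036},
  {"wx": 0,"wy": 0,"wz": 0,"tx": -0.05,"ty": -0.045,"tz": -0.14,"hand": 0.036},
])

```text
time: 23.83
position: [0.4376, 0.3669, 0.2235]
orientation: [[0.985, 0.174, 0.003], [0.174, -0.985, 0.002], [0.003, -0.002, -1.0]]
force: [1.0, 1.1, -0.4]
width: 0.411
```

```bash
python3 - <<'E'
from h import *
plan(rest(0.0,.045,.1),9.95)
s,im,d=shot("w15")
s,im,d=shot("side5","side"); cv2.imwrite("pics/side5c.png",cv2.resize(im[240:360,240:400],None,fx=5,fy=5)[:600])
E
```

```text
t [ 0.0472 -0.0415  0.1237] w [-0.1  -0.17  0.1 ] rows 4.0 | pos [0.4376 0.3669 0.2235] yaw 10.05 F [ 1.   1.1 -0.4] wid 0.411 time 23.83 j [ 1.04  0.21 -0.27  0.   -1.09  0.7 ]
```

View pics/w15.png

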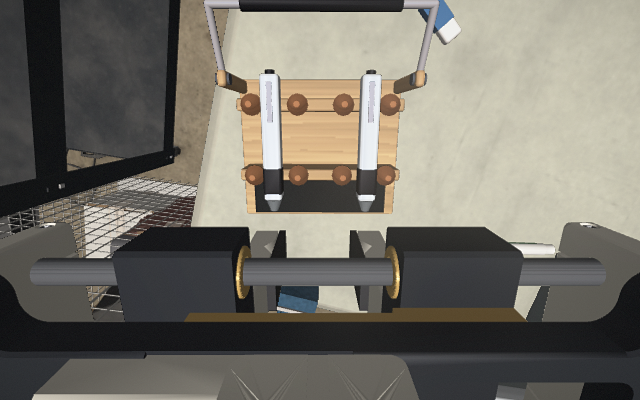

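View pics/side5c.png

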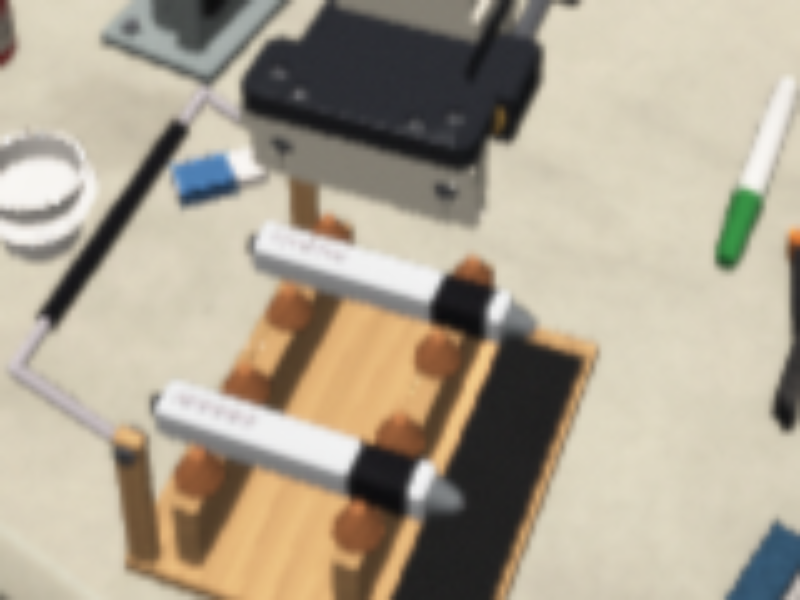

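```bash
python3 - <<'E'
from h import *
s,im,d=pickle.load(open("w15.pkl","rb"))
cv2.imwrite("pics/w15a.png",cv2.resize(im[60:220,230:410],None,fx=3.7,fy=3.7,interpolation=cv2.INTER_CUBIC))
def med(u,v): return d[v-1:v+2,u-1:u+2][d[v-1:v+2,u-1:u+2]>0].mean()
for u,v in [(269,90),(270,120),(271,150),(273,185),(370,90),(369,120),(368,150),(367,185)]:
  p=deproj("wrist",u,v,d=med(u,v),s=s); c,n=np.cos(RY),np.sin(RY); w=p[:2]-REST; print(u,v,np.round([c*w[0]+n*w[1],-n*w[0]+c*w[1],p[2]],4))
E
```

```text
269 90 [0.0473 0.0472 0.0679]
270 120 [0.0209 0.0474 0.0677]
271 150 [-0.0071  0.0477  0.0665]
273 185 [-0.0414  0.047   0.0673]
370 90 [ 0.0475 -0.0447  0.0678]
369 120 [ 0.0211 -0.0451  0.0674]
368 150 [-0.0068 -0.0455  0.0673]
367 185 [-0.0412 -0.0461  0.0674]
```

View pics/w15a.png

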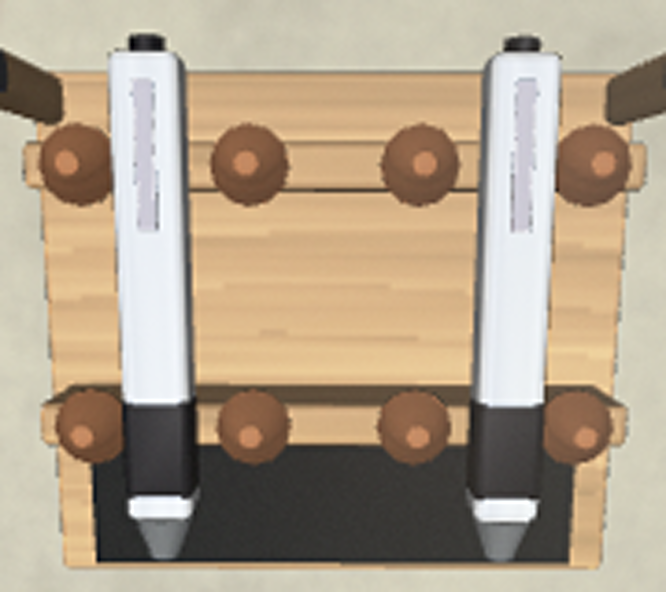

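```bash
python3 - <<'E'
from h import *
s,im,d=pickle.load(open("w15.pkl","rb"))
c,n=np.cos(RY),np.sin(RY)
own=lambda p:np.round([c*(p[0]-REST[0])+n*(p[1]-REST[1]),-n*(p[0]-REST[0])+c*(p[1]-REST[1]),p[2]],4)
f=lambda p,sc,o:(np.array(p,float)+.5)/sc-.5+np.array(o)
for p in [(162,558),(499,560),(147,38),(523,40)]: print(own(deproj("wrist",*f(p,3.7,(230,60)),z=.059,s=s)))
s,im,d=pickle.load(open("w14.pkl","rb"))
for u in (120,230,340): 
  v=53; p=deproj("wrist",u,v,d=d[v,u],s=s); print("rod",own(p),p.round(4))
plan([.5866,.3905,.22],-80)
E
```

```text
[-0.0705  0.0488  0.059 ]
[-0.0708 -0.0462  0.059 ]
[0.0655 0.0475 0.059 ]
[ 0.0652 -0.0462  0.059 ]
rod [0.1038 0.0571 0.1098] [0.5773 0.4461 0.1098]
rod [ 0.1037 -0.0006  0.1102] [0.5872 0.3894 0.1102]
rod [ 0.1039 -0.0581  0.1092] [0.5974 0.3328 0.1092]
t [1.511e-01 1.000e-04 1.600e-03] w [ 6.e-02 -6.e-02  9.e+01] rows 13.0 | pos [0.4378 0.3644 0.2216] yaw 10.0 F [ 0.6  0.2 -0.1] wid 0.41 time 23.93 j [ 1.04  0.21 -0.27  0.   -1.09  0.71]
```

Request:
carry_out([
  {"wx": 0,"wy": 0,"wz": 7,"tx": 0,"ty": 0,"tz": -0.02,"hand": 0.04},
  {"wx": 0,"wy": 0,"wz": 14,"tx": 0.02,"ty": 0,"tz": -0.03,"hand": 0.04},
  {"wx": 0,"wy": 0,"wz": 21,"tx": 0.04,"ty": 0,"tz": -0.03,"hand": 0.04},
  {"wx": 0,"wy": 0,"wz": 28,"tx": 0.06,"ty": 0,"tz": -0.03,"hand": 0.04},
  {"wx": 0,"wy": 0,"wz": 35,"tx": 0.08,"ty": 0,"tz": -0.03,"hand": 0.04},
  {"wx": 0,"wy": 0,"wz": 42,"tx": 0.1,"ty": 0,"tz": -0.03,"hand": 0.04},
  {"wx": 0,"wy": 0,"wz": 49,"tx": 0.12,"ty": 0,"tz": -0.03,"hand": 0.04},
  {"wx": 0,"wy": 0,"wz": 56,"tx": 0.14,"ty": 0,"tz": -0.03,"hand": 0.04},
])

```text
time: 24.6
position: [0.5768, 0.3878, 0.2512]
orientation: [[0.69, -0.724, -0.001], [-0.724, -0.69, -0.002], [0.001, 0.002, -1.0]]
force: [0.2, -0.5, 0.4]
width: 0.456
```

Request:
carry_out([
  {"wx": 0,"wy": 0,"wz": 7,"tx": 0,"ty": 0,"tz": 0,"hand": 0.04},
  {"wx": 0,"wy": 0,"wz": 14,"tx": 0,"ty": 0,"tz": 0,"hand": 0.04},
  {"wx": 0,"wy": 0,"wz": 21,"tx": 0,"ty": 0,"tz": 0,"hand": 0.04},
  {"wx": 0,"wy": 0,"wz": 28,"tx": 0,"ty": 0,"tz": 0,"hand": 0.04},
  {"wx": 0,"wy": 0,"wz": 34,"tx": 0,"ty": 0,"tz": 0,"hand": 0.04},
  {"wx": 0,"wy": 0,"wz": 34,"tx": 0,"ty": 0,"tz": 0,"hand": 0.04},
])

```text
time: 25.1
position: [0.5771, 0.3868, 0.2507]
orientation: [[0.161, -0.987, -0.001], [-0.987, -0.161, -0.003], [0.003, 0.002, -1.0]]
force: [-0.3, 0.7, 0.8]
width: 0.459
```

```bash
python3 - <<'E'
from h import *
plan(rest(.104,0,.120),-80)
s,im,d=shot("w16")
E
```

```text
t [-0.0019 -0.011   0.1307] w [ 0.12 -0.17 -0.71] rows 4.0 | pos [0.5771 0.3868 0.2507] yaw -80.71 F [-0.3  0.7  0.8] wid 0.459 time 25.1 j [ 0.87  0.39  0.06  0.   -1.24 -0.71]
```

View pics/w16.png

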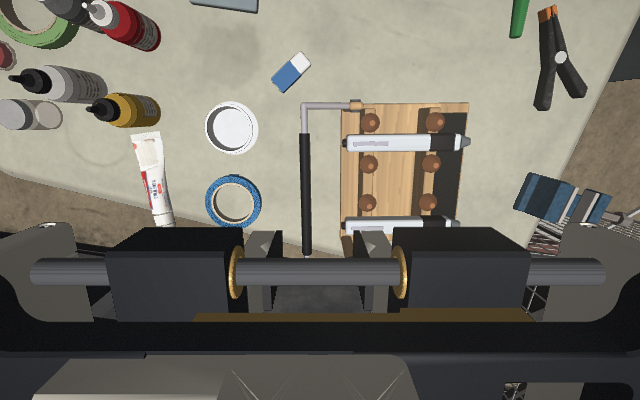

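Request:
carry_out([
  {"wx": 0,"wy": 0,"wz": -0.7,"tx": -0.002,"ty": -0.011,"tz": 0.02,"hand": 0.04},
  {"wx": 0,"wy": 0,"wz": -0.7,"tx": -0.002,"ty": -0.011,"tz": 0.05,"hand": 0.04},
  {"wx": 0,"wy": 0,"wz": -0.7,"tx": -0.002,"ty": -0.011,"tz": 0.08,"hand": 0.04},
  {"wx": 0,"wy": 0,"wz": -0.7,"tx": -0.002,"ty": -0.011,"tz": 0.105,"hand": 0.04},
  {"wx": 0,"wy": 0,"wz": -0.7,"tx": -0.002,"ty": -0.011,"tz": 0.12,"hand": 0.04},
  {"wx": 0,"wy": 0,"wz": -0.7,"tx": -0.002,"ty": -0.011,"tz": 0.13,"hand": 0.04},
  {"wx": 0,"wy": 0,"wz": -0.7,"tx": -0.002,"ty": -0.011,"tz": 0.13,"hand": 0.04},
], squeeze=15)

```text
time: 25.73
position: [0.5866, 0.3892, 0.1181]
orientation: [[0.182, -0.983, -0.004], [-0.983, -0.182, -0.006], [0.005, 0.005, -1.0]]
force: [-0.4, -0.1, 0.0]
width: 0.456
```

```bash
python3 - <<'E'
from h import *
plan(rest(.104,0,.120),-80)
E
```

```text
t [-0.0006 -0.001  -0.0019] w [ 0.31 -0.3   0.49] rows 1.0 | pos [0.5866 0.3892 0.1181] yaw -79.51 F [-0.4 -0.1  0. ] wid 0.456 time 25.73 j [ 0.86  0.51 -0.07  0.   -1.   -0.68]
```

Request:
carry_out([
  {"wx": 0.3,"wy": -0.3,"wz": 0.5,"tx": 0,"ty": -0.001,"tz": -0.001,"hand": 0.02},
  {"wx": 0.3,"wy": -0.3,"wz": 0.5,"tx": 0,"ty": -0.001,"tz": -0.001,"hand": 0.0},
  {"wx": 0.3,"wy": -0.3,"wz": 0.5,"tx": 0,"ty": -0.001,"tz": -0.001,"hand": 0.0},
  {"wx": 0.3,"wy": -0.3,"wz": 0.5,"tx": 0,"ty": -0.001,"tz": -0.001,"hand": 0.0},
  {"wx": 0.3,"wy": -0.3,"wz": 0.5,"tx": 0,"ty": -0.001,"tz": -0.001,"hand": 0.0},
  {"wx": 0.3,"wy": -0.3,"wz": 0.5,"tx": 0,"ty": -0.001,"tz": -0.001,"hand": 0.0},
])

```text
time: 26.23
position: [0.5881, 0.3897, 0.1201]
orientation: [[0.174, -0.985, 0.001], [-0.985, -0.174, 0.001], [-0.001, -0.002, -1.0]]
force: [1.1, 0.3, 2.1]
width: 0.107
```

```bash
cat >> h.py <<'E'
def arc(ths):
    s=monitor.sense();c,n=np.cos(RY),np.sin(RY);p=np.array(s["position"]);w=p[:2]-REST;x=c*w[0]+n*w[1]
    t0=2.68 if len(ths) and ths[0]>0 else 0
    return s,x,p
E
python3 - <<'E'
from h import *
s,x,p=arc([]); R=np.array(s["orientation"]); print(x,p,s["force"],s["width"]*87.6)
t0=2.68
for t in np.arange(2.68,-0.01,-.17):
  q=p+rest(.055*(np.cos(t0)-np.cos(t)),0,0)-rest(0,0,0); q[2]=p[2]+.055*(np.sin(t)-np.sin(t0)); print(round(t,2),(R.T@(q-p)).round(4))
E
```

```text
0.10460568966959845 [0.58809831 0.38969841 0.12005755] [1.14765358 0.27926897 2.13737381] 9.349624431115181
2.68 [ 0. -0.  0.]
2.51 [-0.      0.0048 -0.008 ]
2.34 [-0.     0.011 -0.015]
2.17 [-0.      0.0182 -0.021 ]
2.0 [-0.      0.0263 -0.0256]
1.83 [-0.0001  0.0351 -0.0287]
1.66 [-0.0001  0.0443 -0.0304]
1.49 [-0.0001  0.0536 -0.0304]
1.32 [-0.0001  0.0628 -0.0289]
1.15 [-0.0001  0.0717 -0.0258]
0.98 [-0.0001  0.0798 -0.0213]
0.81 [-0.0001  0.0871 -0.0155]
0.64 [-0.0001  0.0933 -0.0085]
0.47 [-0.0001  0.0983 -0.0006]
0.3 [-1.000e-04  1.018e-01  8.100e-03]
0.13 [-1.000e-04  1.038e-01  1.720e-02]
```

Request:
carry_out([
  {"wx": 0,"wy": 0,"wz": 0,"tx": 0,"ty": 0.0048,"tz": -0.008,"hand": 0.0},
  {"wx": 0,"wy": 0,"wz": 0,"tx": 0,"ty": 0.011,"tz": -0.015,"hand": 0.0},
  {"wx": 0,"wy": 0,"wz": 0,"tx": 0,"ty": 0.018,"tz": -0.021,"hand": 0.0},
  {"wx": 0,"wy": 0,"wz": 0,"tx": 0,"ty": 0.0265,"tz": -0.0255,"hand": 0.0},
  {"wx": 0,"wy": 0,"wz": 0,"tx": 0,"ty": 0.035,"tz": -0.0285,"hand": 0.0},
  {"wx": 0,"wy": 0,"wz": 0,"tx": 0,"ty": 0.0445,"tz": -0.0305,"hand": 0.0},
  {"wx": 0,"wy": 0,"wz": 0,"tx": 0,"ty": 0.0535,"tz": -0.0305,"hand": 0.0},
  {"wx": 0,"wy": 0,"wz": 0,"tx": 0,"ty": 0.063,"tz": -0.029,"hand": 0.0},
])

```text
time: 26.9
position: [0.5262, 0.3793, 0.1511]
orientation: [[0.174, -0.985, 0.004], [-0.985, -0.174, 0.004], [-0.003, -0.005, -1.0]]
force: [3.1, 1.6, 3.4]
width: 0.104
```

```bash
python3 - <<'E'
from h import *
s,x,p=arc([]); R=np.array(s["orientation"]); 
off=.120-.105
t0=np.arctan2(p[2]-off-.081,.055-x); print(x,p,t0,np.hypot(p[2]-off-.081,.055-x),s["force"])
for t in np.arange(t0,-0.1,-.15):
  q=rest(.055-.055*np.cos(t),0,.081+off+.055*np.sin(t)); print(round(t,2),(R.T@(q-p)).round(4))
E
```

```text
0.04181518006890775 [0.52617376 0.37929629 0.15108229] 1.3358510154347043 0.05663830609994705 [3.14345553 1.58336091 3.37789746]
1.34 [ 0.0001 -0.0004  0.0016]
1.19 [0.0001 0.0075 0.0041]
1.04 [0.0001 0.0149 0.0077]
0.89 [0.0001 0.0217 0.0124]
0.74 [0.0001 0.0277 0.018 ]
0.59 [0.0001 0.0328 0.0245]
0.44 [0.0001 0.0368 0.0317]
0.29 [0.0001 0.0398 0.0394]
0.14 [0.0001 0.0415 0.0474]
-0.01 [0.0002 0.0421 0.0557]
```

Request:
carry_out([
  {"wx": 0,"wy": 0,"wz": 0,"tx": 0,"ty": 0.0075,"tz": 0.003,"hand": 0.0},
  {"wx": 0,"wy": 0,"wz": 0,"tx": 0,"ty": 0.015,"tz": 0.007,"hand": 0.0},
  {"wx": 0,"wy": 0,"wz": 0,"tx": 0,"ty": 0.0217,"tz": 0.0118,"hand": 0.0},
  {"wx": 0,"wy": 0,"wz": 0,"tx": 0,"ty": 0.0277,"tz": 0.0178,"hand": 0.0},
  {"wx": 0,"wy": 0,"wz": 0,"tx": 0,"ty": 0.033,"tz": 0.0245,"hand": 0.0},
  {"wx": 0,"wy": 0,"wz": 0,"tx": 0,"ty": 0.037,"tz": 0.0317,"hand": 0.0},
  {"wx": 0,"wy": 0,"wz": 0,"tx": 0,"ty": 0.04,"tz": 0.0394,"hand": 0.0},
  {"wx": 0,"wy": 0,"wz": 0,"tx": 0,"ty": 0.0415,"tz": 0.046,"hand": 0.0},
])

```text
time: 27.57
position: [0.4857, 0.3725, 0.104]
orientation: [[0.175, -0.985, 0.005], [-0.985, -0.175, 0.004], [-0.003, -0.006, -1.0]]
force: [8.0, 1.0, 2.1]
width: 0.108
```

```bash
python3 - <<'E'
from h import *
s,x,p=arc([]); R=np.array(s["orientation"]); 
off=.120-.105
t0=np.arctan2(p[2]-off-.081,.055-x); print(x,p,t0,np.hypot(p[2]-off-.081,.055-x),s["force"])
for t in [t0,.1,0,-.03]:
  q=rest(.055-.055*np.cos(t),0,.081+off+.055*np.sin(t)); print(round(t,2),(R.T@(q-p)).round(4))
E
```

```text
0.000746518104968713 [0.48566566 0.3725259  0.10398395] 0.14611151755554844 0.054837795674551486 [8.02532973 1.03954294 2.11580359]
0.15 [ 0.0004  0.0002 -0.    ]
0.1 [0.0004 0.0005 0.0025]
0 [0.0004 0.0008 0.008 ]
-0.03 [0.0004 0.0008 0.0096]
```

Request:
carry_out([
  {"wx": 0,"wy": 0,"wz": 0,"tx": 0,"ty": 0,"tz": 0.003,"hand": 0.0},
  {"wx": 0,"wy": 0,"wz": 0,"tx": 0,"ty": 0,"tz": 0.006,"hand": 0.0},
  {"wx": 0,"wy": 0,"wz": 0,"tx": 0,"ty": 0,"tz": 0.009,"hand": 0.0},
  {"wx": 0,"wy": 0,"wz": 0,"tx": 0,"ty": 0,"tz": 0.01,"hand": 0.0},
  {"wx": 0,"wy": 0,"wz": 0,"tx": 0,"ty": 0,"tz": 0.01,"hand": 0.0},
])

```text
time: 27.98
position: [0.4856, 0.3726, 0.0955]
orientation: [[0.175, -0.985, 0.005], [-0.985, -0.175, 0.004], [-0.003, -0.006, -1.0]]
force: [-3.7, -0.4, 17.9]
width: 0.109
```

Hit the closed stop (18 N up, z = 0.0955). Release and lift.

Request:
carry_out([
  {"wx": 0,"wy": 0,"wz": 0,"tx": 0,"ty": 0,"tz": 0,"hand": 0.015},
  {"wx": 0,"wy": 0,"wz": 0,"tx": 0,"ty": 0,"tz": 0,"hand": 0.025},
  {"wx": 0,"wy": 0,"wz": 0,"tx": 0,"ty": 0,"tz": 0,"hand": 0.035},
  {"wx": 0,"wy": 0,"wz": 0,"tx": 0,"ty": 0,"tz": 0,"hand": 0.035},
  {"wx": 0,"wy": 0,"wz": 0,"tx": 0,"ty": 0,"tz": 0,"hand": 0.035},
])

```text
time: 28.4
position: [0.4851, 0.3721, 0.0946]
orientation: [[0.175, -0.985, 0.004], [-0.985, -0.175, 0.003], [-0.002, -0.005, -1.0]]
force: [-0.2, -0.1, 0.8]
width: 0.38
```

Request:
carry_out([
  {"wx": 0,"wy": 0,"wz": 0,"tx": 0,"ty": 0,"tz": -0.01,"hand": 0.035},
  {"wx": 0,"wy": 0,"wz": 0,"tx": 0,"ty": 0,"tz": -0.03,"hand": 0.035},
  {"wx": 0,"wy": 0,"wz": 0,"tx": 0,"ty": 0,"tz": -0.07,"hand": 0.035},
  {"wx": 0,"wy": 0,"wz": 0,"tx": 0,"ty": 0,"tz": -0.1,"hand": 0.035},
  {"wx": 0,"wy": 0,"wz": 0,"tx": -0.04,"ty": 0,"tz": -0.12,"hand": 0.035},
  {"wx": 0,"wy": 0,"wz": 0,"tx": -0.07,"ty": 0,"tz": -0.14,"hand": 0.035},
  {"wx": 0,"wy": 0,"wz": 0,"tx": -0.1,"ty": 0,"tz": -0.15,"hand": 0.035},
  {"wx": 0,"wy": 0,"wz": 0,"tx": -0.1,"ty": 0,"tz": -0.15,"hand": 0.035},
])

```text
time: 29.07
position: [0.467, 0.4752, 0.2481]
orientation: [[0.178, -0.984, 0.007], [-0.984, -0.178, 0.007], [-0.006, -0.009, -1.0]]
force: [-0.1, -0.7, -0.1]
width: 0.403
```

```bash
python3 - <<'E'
from h import *
plan(rest(.104,0,.120),-80)
s,im,d=shot("w17")
cv2.imwrite("pics/w17c.png",cv2.resize(im[60:240,200:440],None,fx=3.3,fy=3.3,interpolation=cv2.INTER_CUBIC))
s,im,d=shot("side6","side"); cv2.imwrite("pics/side6c.png",cv2.resize(im[200:360,190:400],None,fx=3.7,fy=3.7))
E
```

```text
t [ 0.106  -0.1023  0.1284] w [-0.49  0.32  0.24] rows 5.0 | pos [0.467  0.4752 0.2481] yaw -79.76 F [-0.1 -0.7 -0.1] wid 0.403 time 29.07 j [ 1.09  0.34 -0.02  0.   -1.2  -0.91]
```

View pics/w17c.png

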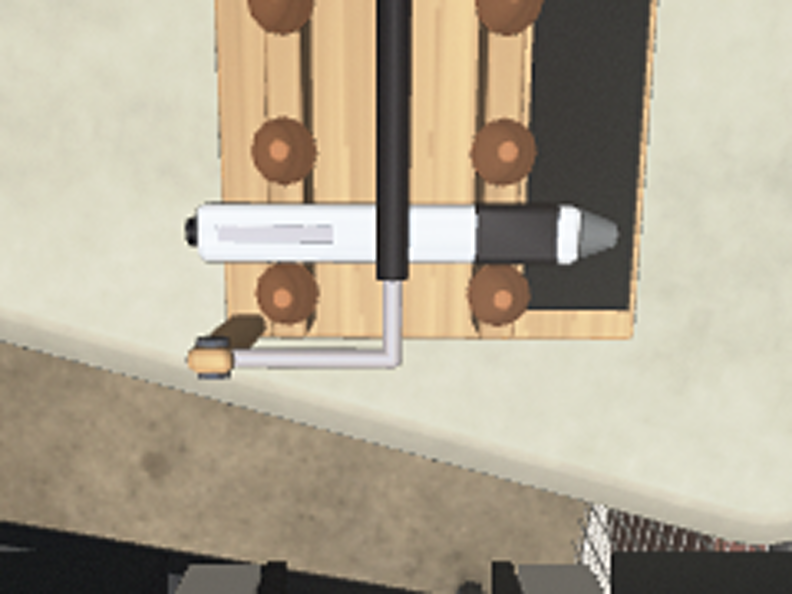

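View pics/side6c.png

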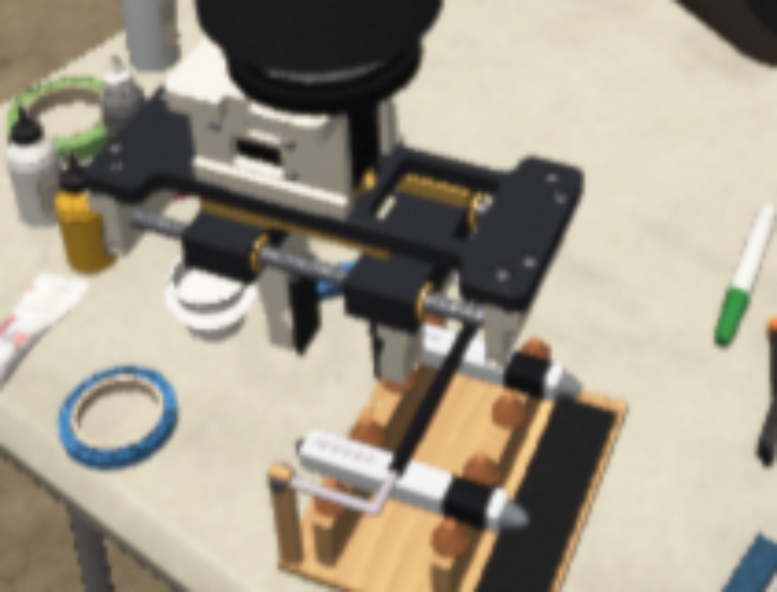

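```bash
python3 - <<'E'
from h import *
s,im,d=pickle.load(open("w17.pkl","rb"))
c=im[118:142,365:395]; c=np.clip((c.astype(float)-20)*4,0,255).astype(np.uint8)
cv2.imwrite("pics/nib.png",cv2.resize(c,None,fx=20,fy=20,interpolation=cv2.INTER_NEAREST))
s,im,d=pickle.load(open("w16.pkl","rb"))
c=im[130:155,450:480]; c=np.clip((c.astype(float)-20)*4,0,255).astype(np.uint8)
cv2.imwrite("pics/nib2.png",cv2.resize(c,None,fx=20,fy=20,interpolation=cv2.INTER_NEAREST))
E
```

```text
(no output)
```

View pics/nib.png

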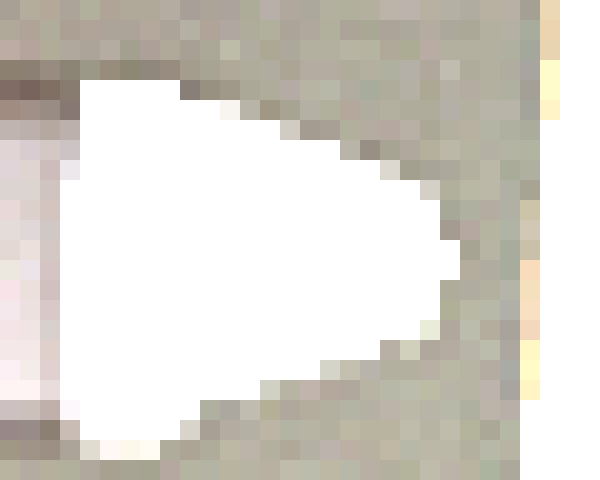

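View pics/nib2.png

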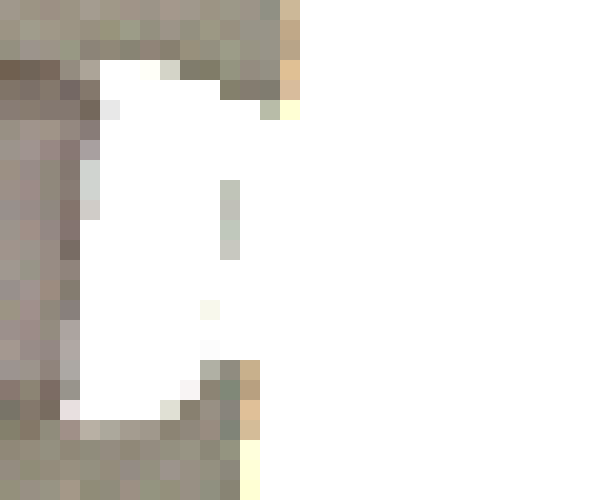

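```bash
python3 - <<'E'
from h import *
s,im,d=shot("top9","top"); cv2.imwrite("pics/top9c.png",np.vstack([cv2.resize(im[140:300,190:390],None,fx=3.5,fy=3.5,interpolation=cv2.INTER_CUBIC)]))
s,im,d=pickle.load(open("w17.pkl","rb"))
c,n=np.cos(RY),np.sin(RY)
own=lambda p:np.round([c*(p[0]-REST[0])+n*(p[1]-REST[1]),-n*(p[0]-REST[0])+c*(p[1]-REST[1]),p[2]],4)
for u,v in [(318,130),(319,110),(319,85)]: print(own(deproj("wrist",u,v,d=d[v,u],s=s)))
E
```

```text
[0.001  0.0464 0.0861]
[0.0001 0.028  0.0864]
[0.0003 0.0057 0.0845]
```

View pics/top9c.png

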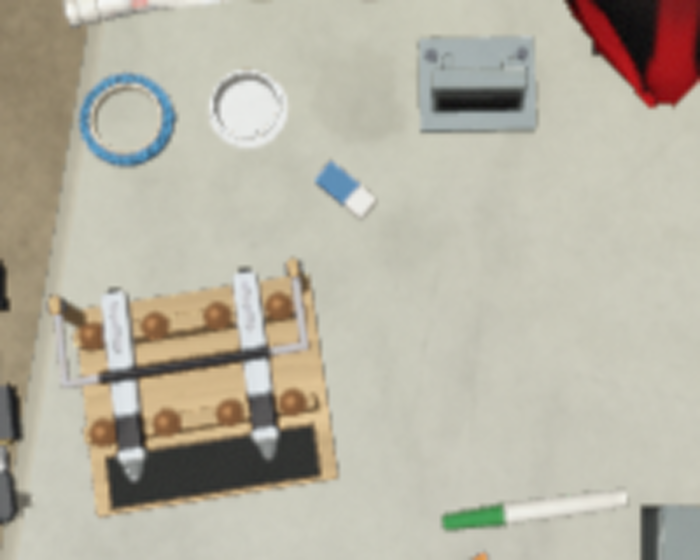

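View pics/w17.png

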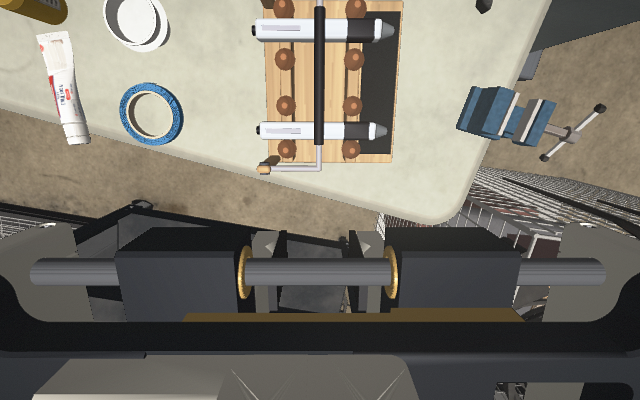

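```bash
python3 - <<'E'
from h import *
print(workorder.finish_job())
E
```

```text
the job is handed in; nothing more can be done
None
```

The job is done and handed in at about 29 s. Two pens were on the bench; no third was seen.

- **Steps:** I swung the keeper back to about 2.7 rad. Each pen's button was pushed in against the stop's black pad, and the pens were laid in places 3 and 1. I then closed the keeper over them until it met its stop.
- **Buttons:** Each push stopped dead at 20–21 N, well above the 6 N needed. Nose to button end measured 136 mm afterwards and 144 mm before, so both buttons are fully in.
- **Pens:** Both lie flat across both rails, tops at about 67–68 mm and nose ends over the drip mat. Their own y is about +47 and −45 mm, against ±45 nominal.
- **Keeper:** The rod's top is at about 86 mm, so its centre is at 81 mm as it should be when closed.
- **Surroundings:** The eraser and cup look unmoved, and the gripper ended open and clear of everything.

Two things I could not fully explain:
- **Nibs:** I could not make out the nibs against the black mat, even with the contrast raised. That they are out rests on the pushes and the measured lengths.
- **Place 3 pen:** It shifted about 2 mm sideways after I laid it down, but stayed within its place.

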